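# Clear the servo off the drilling jig and register the bar

### The arm

A 7-joint arm with a two-finger parallel gripper is mounted at the origin on the work surface. World frame = base frame: x ahead of the robot, y to its left, z up, the work surface at z = 0. Lengths are in m, angles in rad, forces in N, time in s.
With the tool pointing down it reaches from about 0.375 to 0.925 m from the base axis. Payload 3.1 kg.
Tool frame: the origin (TCP) lies between the finger pads; the fingertips stand 17 mm ahead of it and the grasp point (between the pads) lies 2 mm behind it (manip.tcp_to_tips is the distance from the TCP to the fingertips, in m); z points along the fingers, y is the line along which they close (so a half turn about z gives the same grasp; the last joint's range is limited). The gripper opens to 85 mm and grips with 20 to 120 N. Pads are 22 mm wide; open, the fingers measure 114 mm over their backs; the gripper's body (76 mm by 85 mm) begins 54 mm behind the grasp point. The pads swing forward as they close: fully open they stand 13 mm farther back than shut.
Start: joints at [-1.367, 0.383, 0.044, 1.598, -0.018, 1.161, -0.05], TCP at [0.193, 0.621, 0.221] pointing down, gripper open.
Joint ranges: [-2.61, 2.61], [-0.41, 2.15], [-1.48, 1.57], [0, 2.5], [-1.57, 4.71], [0.05, 1.97], [-2.85, 2.85]. Speed limits (rad/s): [2.79, 2.79, 3.14, 3.14, 3.14, 3.14, 3.14].

### API

Orientations are given as a unit quaternion [w, x, y, z].
In Python, from rig import manip gives the robot as it stands. The module is installed in compiled form; this text tells all that it offers.
- The arm moves only by the tool send_rows, never from a script. Its argument "increments" is a list of rows, each an object of numbers: "grip": the closure, from 0 (fully open) to 1 (shut); "tx", "ty", "tz": the shift along the tool's x, y, z in cm; "roll": the turn about the tool's z in degrees. A call has 1 to 20 rows; each row shifts and turns the commanded pose from where the row before left it, along the tool's axes as they then stand; what a row does not reach is not made up. A row lasts 1/8 s, in which the tool goes at most 62.5 mm and 10.7 degrees, less where a joint would pass 70% of its speed; a pose out of reach is approached as far as the arm can. A call with a gripper value outside its range is refused whole. The fingers move at their own pace and stop on an object; "force" is the grip in N (left out, the last holds). Time passes only in rows, so rows that do not move let the fingers close. It gives the time, the measured TCP pose, the force, the opening and the grip force at its end, in the units of the state.
- manip.read_state(): the state, without advancing time (a new reading comes with each control period).
- manip.grab_frame(name): name is "side" or "top"; returns (picture, depth): 420x560x3 uint8, blue, green, red; 420x560 float32, m along the optical axis (not along the pixel's ray), 0 where there is no reading.
- manip.camera_info(name): a dict with "fx", "fy", "cx", "cy" (pixels), "rvec" (rotation vector, rad) and "tvec" (3), from world to camera coordinates, as OpenCV has them. Camera axes: x right, y down, z forward; pixel columns grow to the right and rows downward; lengths in m; the calibration is good to about 2 mm. A picture is of the moment at which its call begins. camera_info takes no time and is no camera call.
- manip.hand_in(): hands the job in; it is judged then, once.
The state is a dict: "time_s": time; "joint_positions": joint angles; "joint_velocities": joint speeds; "tau": joint torques, N m; "tool_pos": TCP position; "eef_rot": TCP orientation; "contact_force": force on the tool from outside, world axes, zero at the start; "torque": the same for the moment, N m; "grip_width": opening from 0.0 (shut) to 1.0 (fully open); "finger_force": force on a finger pad.
Only numpy, scipy, OpenCV 4.12 (cv2) and the standard library are available. Lean on these libraries where they do the work, as an engineer would, in place of code of your own. Each camera call takes 0.05 s, during which the arm holds its last target. There are 200 camera calls.

### The job

A servo motor has been left standing on the drilling jig, in the bar's way: lift it off, stand it upright, disc up, in the open steel tray and set it down without dropping it. Then slide the aluminium bar along the bed, in under the jig's bridge, until it lies flat and flush against both the back fence and the side stop, ready for drilling. Do not knock the bridge, and leave the other things on the bench where they stand.

Things in the scene. Friction and masses are not known exactly. Their poses are not given: they have to be found in the camera images.
- jig: drilling jig screwed to the bench. Origin on the bench top; +x points away from the robot towards the fence, +y to its left. Brown bed, top 12 mm above the bench, x -125 to +120, y -132 to +92 mm. Dark steel back fence: face at x +80 (looking to -x), y -120 to +80 mm. Dark steel side stop: face at y +60 (looking to -y), x +35 to +80 mm, 16 mm thick. Tops of both 34 mm above the bench.
- jig_corner (a point): the inner corner of the jig where the fence face and the stop face meet, on the bed's top; axes as the jig's. The registered bar lies on the -x and -y side of it: its centre 20 mm to -x and 60 mm to -y.
- bridge: aluminium bridge over the fence, origin and axes as the jig's. Beam at jig x +45 to +100, y -151 to +111 mm, 90 to 120 mm above the bench: it overhangs the last 35 mm before the fence, so a tool there must lean back to clear it. Three drill bushes (16 mm across, x +60, y -40, 0, +40 mm) hang down to 72 mm. Posts at y -142 and +102 mm, 18 mm wide (feet 30 mm), x +65 to +110 mm.
- bridge_edge (a point): middle of the beam's lower front edge, 90 mm above the bench
- bar: plain solid aluminium bar, 40 mm (its x) by 120 mm (its y) by 25 mm high, about 0.32 kg, lying loose on the bed in front of the servo; origin at the centre of its underside
- servo: black servo motor, a block 50 mm (its x) by 32 mm (its y) by 40 mm high with an aluminium disc 20 mm across and 3 mm high on top, about 75 g, standing on the bed between the bar and the fence, partly under the bridge; origin at the centre of its underside, z up through the disc face
- tray: open steel parts tray fixed to the bench, 160 mm (its x) by 140 mm (its y), 22 mm high, walls and floor about 4 mm thick; left or right of the jig; origin at the centre of its underside
- speaker: bystander: small black speaker, 50 x 70 x 70 mm, across the jig from the tray; origin under its centre
- cup: bystander: blue plastic cup, 76 mm across and 115 mm high; origin under its centre
- spraycan: bystander: spray can, 62 mm across and 170 mm high; origin under its centre
Not all that is in view belongs to the job. Leave any white look-alike of the servo alone. Several things have the shape of the bar; the one meant has the colours described above.

How it is judged:
By the outcome, as a careful person would: the job done as asked, in the order asked, and still so for the second after the job is handed in, with the robot touching nothing.
It also fails if it takes over 72 s, if anything falls off the work surface, if the arm or the gripper's body presses on something with over 40 N, if the wrist force passes 120 N, or if a joint passes its speed limit or range.

## Working session

There is one attempt and no reset: what is moved stays moved. The work goes in short steps, Python scripts to look and compute and a tool call to move; the robot and the scene stay as the last step left them, time stands still between calls to the robot, and variables do not carry over. Pictures are saved under pics/ and viewed, at most 10 in all, crops included, and the job is handed in when it is done.

Besides the shell and the picture viewer there is one more tool, called after ">>>" as name(argument=value, ...), one argument or row to a line, values as JSON. send_rows: Moves the arm, as the interface text tells. Its arguments: {"type":"object","properties":{"increments":{"type":"array"},"force":{"type":"number"}},"required":["increments"]}

```bash
mkdir -p pics
python3 - <<'E'
from rig import manip
import cv2,numpy as np
for n in("top","side"):
    p,d=manip.grab_frame(n);cv2.imwrite(f"pics/{n}0.png",p);np.savez(f"{n}0.npz",p=p,d=d)
    i=manip.camera_info(n);print(n,i,(d>0).mean())
print(manip.read_state())
E
```

```text
top {'fx': 517.262428246845, 'fy': 517.262428246845, 'cx': 272.0300143829417, 'cy': 199.1556282447251, 'rvec': array([ 2.16830527, -2.16139168,  0.13254882]), 'tvec': array([0.00793243, 0.52766181, 1.24706583])} 0.9960799319727891
side {'fx': 447.9692229060293, 'fy': 447.9692229060293, 'cx': 278.37298296191557, 'cy': 209.96218772618522, 'rvec': array([ 2.18811463, -0.12040785,  0.05289379]), 'tvec': array([-0.5082349 ,  0.12598343,  1.08677796])} 0.9958715986394557
{'time_s': 0.1, 'joint_positions': array([-1.36680264,  0.38376066,  0.04382442,  1.59942774, -0.01791219,
        1.16119971, -0.04987635]), 'joint_velocities': array([ 2.75218840e-04, -3.22849552e-03,  1.72138296e-04, -3.21036925e-03,
        4.25905441e-04, -4.26909457e-05, -3.87643698e-04]), 'tau': array([ 2.51860889e-03, -4.34726894e+01,  1.02937583e+00, -2.50453126e+01,
        1.08989450e-02,  5.52305559e-03, -1.93782824e-05]), 'tool_pos': array([0.19293021, 0.61978026, 0.21950282]), 'eef_rot': array([-1.25790027e-04,  1.50270466e-01,  9.88644194e-01, -1.19504105e-03]), 'contact_force': array([ 0.17923668, -0.84454801,  0.75991159]), 'torque': array([0.01450816, 0.00956427, 0.03356719]), 'finger_force': 0.0, 'grip_width': 1.001021926689524}
```

View pics/top0.png

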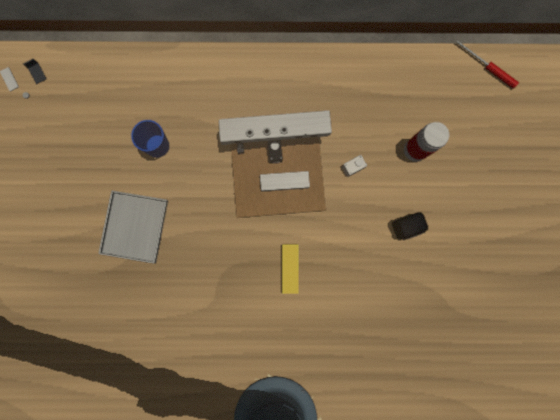

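View pics/side0.png

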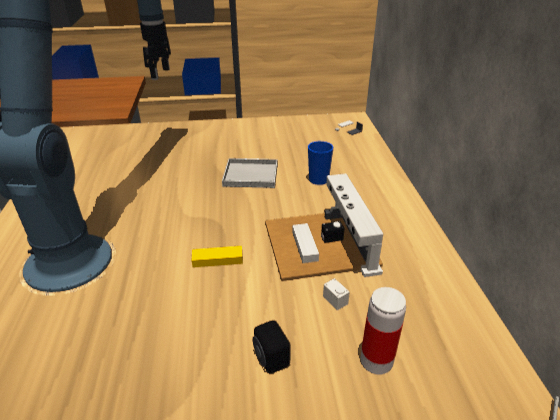

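The top view shows the tray at about (134,228), the bar at (285,181), the servo at (275,150) and the bridge beam at (275,127). The yellow bar at (290,269) and the white servo at (355,165) are decoys. The side view agrees.

```bash
cat > h.py <<'E'
import cv2,numpy as np
from rig import manip
def cloud(n,d):
    i=manip.camera_info(n);R=cv2.Rodrigues(i["rvec"])[0]
    v,u=np.mgrid[:420,:560]
    c=np.stack([(u-i["cx"])/i["fx"]*d,(v-i["cy"])/i["fy"]*d,d],-1)
    return (c-i["tvec"])@R
def ray(n,px,z):
    i=manip.camera_info(n);R=cv2.Rodrigues(i["rvec"])[0]
    px=np.atleast_2d(px).astype(float)
    r=np.c_[(px-[i["cx"],i["cy"]])/[i["fx"],i["fy"]],np.ones(len(px))]@R
    o=-R.T@i["tvec"];return o+r*((z-o[2])/r[:,2])[:,None]
def rect(n,mask,z):
    cs,_=cv2.findContours(mask.astype(np.uint8),0,2);c=max(cs,key=cv2.contourArea)[:,0]
    w=ray(n,c,z)[:,:2]
    (x,y),s,a=cv2.minAreaRect((w*1000).astype(np.float32))
    a=(a+45)%90-45 
    return np.round([x,y],1),np.round(s,1),round(a,2)
E
python3 - <<'E'
from h import *
for n in("top","side"):
    f=np.load(n+"0.npz");P=cloud(n,f["d"]);hsv=cv2.cvtColor(f["p"],40)
    np.save(n+"P.npy",P)
    z=P[...,2];print(n,"table z",np.median(z[300:330,420:520]) )
    if n=="top":
        for nm,(r0,r1,c0,c1),lo,hi,zz in[("beam",(100,150,210,340),.108,.135,.12),("bed",(100,225,225,335),.006,.02,.012),("bar",(165,195,250,320),.029,.045,.037),("tray",(180,270,90,180),.01,.035,.022),("servo",(138,168,260,290),.035,.065,.052),("fence",(100,165,225,335),.025,.045,.034)]:
            m=np.zeros(z.shape,bool);m[r0:r1,c0:c1]=1;m&=(z>lo)&(z<hi)
            print(nm,m.sum(),np.median(z[m]),rect(n,m,zz))
            if nm=="bed": 
              pass
t=np.load("top0.npz")["p"];s=np.load("side0.npz")["p"]
a=cv2.resize(t[100:225,215:340],(600,600),interpolation=2)
b=cv2.resize(s[165:290,255:390],(648,600),interpolation=2)
cv2.imwrite("pics/c1.png",cv2.resize(np.hstack([a,b]),(800,385),interpolation=3))
E
```

```text
top table z -0.0008862685058199156
beam 2641 0.11910272370003733 (array([687.9,   3.5]), array([ 57., 261.]), 4.96)
bed 5276 0.011170424377295936 (array([586.8,  -5.8]), array([189.4, 225.3]), 4.97)
bar 779 0.03599729641409871 (array([572.4, -21.9]), array([ 40.6, 119.6]), 4.09)
tray 549 0.019894358037093697 (array([459.3, 351.6]), array([142.8, 159.6]), -9.3)
servo 275 0.05128570246279761 (array([644.1,   2. ]), array([52.9, 32.1]), 6.27)
fence 88 0.03357524950825094 (array([656.3,  88.8]), array([24.4, 15.4]), 6.75)
side table z 0.000574979453045522
```

View pics/c1.png

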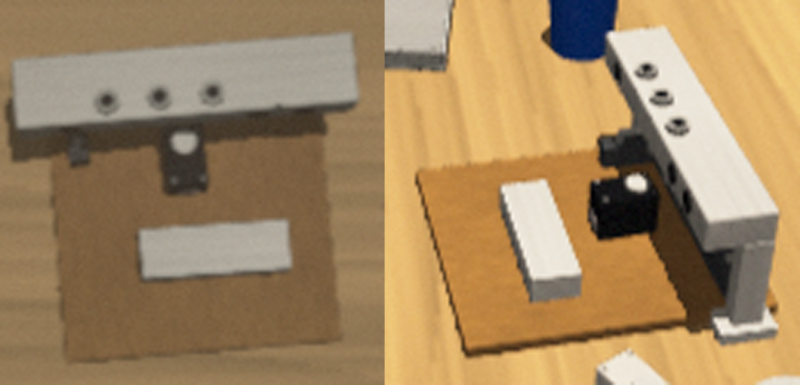

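```bash
cat >> h.py <<'E'
from scipy.spatial.transform import Rotation as Ro
YAW=4.96;JO=np.array([614.6,16.9])
def j2w(x,y):
    c,s=np.cos(np.radians(YAW)),np.sin(np.radians(YAW));return JO+[c*x-s*y,s*x+c*y]
def w2j(x,y):
    c,s=np.cos(np.radians(YAW)),np.sin(np.radians(YAW));d=np.array([x,y])-JO;return np.array([c*d[0]+s*d[1],-s*d[0]+c*d[1]])
def go(wx,wy,z,ang=None):
    "mm, tool-y world angle deg -> roll, then shift in cm in tool axes (after roll)"
    st=manip.read_state();q=st["eef_rot"];R=Ro.from_quat([q[1],q[2],q[3],q[0]])
    M=R.as_matrix();a=np.degrees(np.arctan2(M[1,1],M[0,1]))
    roll=0 if ang is None else -((ang-a+180)%360-180)
    M2=M@Ro.from_euler("z",roll,degrees=True).as_matrix()
    p=st["tool_pos"]*1000
    print("t",round(st["time_s"],2),"p",p.round(1),"jig",w2j(*p[:2]).round(1),"ang",round(a,2),"roll",round(roll,2),"shift cm",((np.array([wx,wy,z])-p)@M2/10).round(2),"F",st["contact_force"].round(1))
E
python3 - <<'E'
from h import *
go(*j2w(2,-17.8),150,95.5)
E
```

```text
t 0.1 p [192.9 619.8 219.5] jig [-368.   637.1] ang 72.71 roll -22.79 shift cm [-36.38 -65.82   7.07] F [ 0.2 -0.8  0.8]
```

>>> send_rows(
  increments=[
    {"roll":-7.6},
    {"roll":-7.6},
    {"roll":-7.6},
    {"tx":-2.27,"ty":-4.11},
    {"tx":-2.27,"ty":-4.11},
    {"tx":-2.27,"ty":-4.11},
    {"tx":-2.27,"ty":-4.11},
    {"tx":-2.27,"ty":-4.11},
    {"tx":-2.27,"ty":-4.11},
    {"tx":-2.27,"ty":-4.11},
    {"tx":-2.27,"ty":-4.11},
    {"tx":-2.27,"ty":-4.11},
    {"tx":-2.27,"ty":-4.11},
    {"tx":-2.27,"ty":-4.11},
    {"tx":-2.27,"ty":-4.11},
    {"tx":-2.27,"ty":-4.11},
    {"tx":-2.27,"ty":-4.11},
    {"tx":-2.27,"ty":-4.11},
    {"tx":-2.27,"ty":-4.11},
  ],
)

```text
invalid input at $.increments[0]: expected keys grip, tx, ty, tz, roll
```

Run:
```python
from h import *
go(*j2w(1,-17.8),120,95.5)
```

```text
t 0.1 p [192.9 619.8 219.5] jig [-368.   637.1] ang 72.71 roll -22.79 shift cm [-36.29 -65.81  10.07] F [ 0.2 -0.8  0.8]
```

>>> send_rows(
  increments=[
    {"grip":0,"tx":0,"ty":0,"tz":0,"roll":-7.6},
    {"grip":0,"tx":0,"ty":0,"tz":0,"roll":-7.6},
    {"grip":0,"tx":0,"ty":0,"tz":0,"roll":-7.6},
    {"grip":0,"tx":-2.27,"ty":-4.11,"tz":0,"roll":0},
    {"grip":0,"tx":-2.27,"ty":-4.11,"tz":0,"roll":0},
    {"grip":0,"tx":-2.27,"ty":-4.11,"tz":0,"roll":0},
    {"grip":0,"tx":-2.27,"ty":-4.11,"tz":0,"roll":0},
    {"grip":0,"tx":-2.27,"ty":-4.11,"tz":0,"roll":0},
    {"grip":0,"tx":-2.27,"ty":-4.11,"tz":0,"roll":0},
    {"grip":0,"tx":-2.27,"ty":-4.11,"tz":0,"roll":0},
    {"grip":0,"tx":-2.27,"ty":-4.11,"tz":0,"roll":0},
    {"grip":0,"tx":-2.27,"ty":-4.11,"tz":0,"roll":0},
    {"grip":0,"tx":-2.27,"ty":-4.11,"tz":0,"roll":0},
    {"grip":0,"tx":-2.27,"ty":-4.11,"tz":0,"roll":0},
    {"grip":0,"tx":-2.27,"ty":-4.11,"tz":0,"roll":0},
    {"grip":0,"tx":-2.27,"ty":-4.11,"tz":0,"roll":0},
    {"grip":0,"tx":-2.27,"ty":-4.11,"tz":0,"roll":0},
    {"grip":0,"tx":-2.27,"ty":-4.11,"tz":0,"roll":0},
    {"grip":0,"tx":-2.27,"ty":-4.11,"tz":0,"roll":0},
  ],
)

```text
time_s: 2.48
tool_pos: [0.6181, -0.0001, 0.2202]
eef_rot: [-0.0, -0.048, 0.999, 0.0]
contact_force: [1.7, 0.5, -0.2]
grip_width: 1.004
finger_force: 0.0
```

Run:
```python
from h import *
go(*j2w(1,-17.8),120,95.5)
```

```text
t 2.48 p [ 6.181e+02 -1.000e-01  2.202e+02] jig [  2.1 -17.2] ang 95.53 roll 0.03 shift cm [ 0.1  -0.06 10.02] F [ 1.7  0.5 -0.2]
```

>>> send_rows(
  increments=[
    {"grip":0.2,"tx":0.1,"ty":-0.06,"tz":3,"roll":0},
    {"grip":0.2,"tx":0,"ty":0,"tz":3.5,"roll":0},
    {"grip":0.2,"tx":0,"ty":0,"tz":3.5,"roll":0},
    {"grip":0.2,"tx":0,"ty":0,"tz":3.0,"roll":0},
    {"grip":0.2,"tx":0,"ty":0,"tz":2,"roll":0},
    {"grip":0.2,"tx":0,"ty":0,"tz":2,"roll":0},
    {"grip":0.2,"tx":0,"ty":0,"tz":1.3,"roll":0},
    {"grip":0.2,"tx":0,"ty":0,"tz":0,"roll":0},
  ],
)

```text
time_s: 3.48
tool_pos: [0.6162, 0.0003, 0.0368]
eef_rot: [-0.001, -0.048, 0.999, -0.0]
contact_force: [-0.3, -0.4, 0.4]
grip_width: 0.8
finger_force: 0.0
```

Run:
```python
from h import *
go(*j2w(1,-17.8),36,95.5)
p,d=manip.grab_frame("side");cv2.imwrite("pics/s1.png",cv2.resize(p[120:300,230:400],(680,600)))
```

```text
t 3.48 p [6.162e+02 3.000e-01 3.680e+01] jig [  0.2 -16.7] ang 95.52 roll 0.02 shift cm [-0.08 -0.11  0.08] F [-0.3 -0.4  0.4]
```

View pics/s1.png

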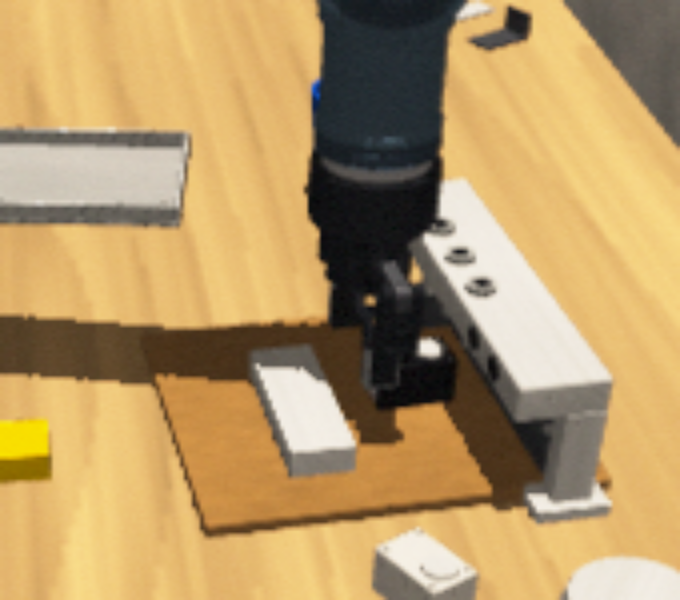

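The crop shows the near finger at (395,340) beside the front of the servo, with the gripper body just in front of the beam and touching nothing. I'll grip the front end and draw the servo back.

>>> send_rows(
  increments=[
    {"grip":0.4,"tx":-0.15,"ty":-0.1,"tz":0,"roll":0},
    {"grip":0.55,"tx":0,"ty":0,"tz":0,"roll":0},
    {"grip":0.8,"tx":0,"ty":0,"tz":0,"roll":0},
    {"grip":0.8,"tx":0,"ty":0,"tz":0,"roll":0},
    {"grip":0.8,"tx":0,"ty":0,"tz":0,"roll":0},
    {"grip":0.8,"tx":0,"ty":0,"tz":0,"roll":0},
  ],
  force=25,
)

```text
time_s: 4.28
tool_pos: [0.6193, -0.0007, 0.0388]
eef_rot: [0.001, -0.048, 0.999, 0.0]
contact_force: [-1.5, -0.0, 6.7]
grip_width: 0.332
finger_force: 25.0
```

>>> send_rows(
  increments=[
    {"grip":0.8,"tx":0.3,"ty":0,"tz":0,"roll":0},
    {"grip":0.8,"tx":0.5,"ty":0,"tz":0,"roll":0},
    {"grip":0.8,"tx":0.5,"ty":0,"tz":0,"roll":0},
    {"grip":0.8,"tx":0.5,"ty":0,"tz":0,"roll":0},
    {"grip":0.8,"tx":0.4,"ty":0,"tz":0,"roll":0},
    {"grip":0.8,"tx":0,"ty":0,"tz":0,"roll":0},
  ],
)

```text
time_s: 5.03
tool_pos: [0.5958, -0.0026, 0.0374]
eef_rot: [-0.001, -0.048, 0.999, 0.0]
contact_force: [0.5, 0.9, 0.8]
grip_width: 0.331
finger_force: 24.6
```

Run:
```python
from h import *
go(*j2w(1,-17.8),36,95.5)
p,d=manip.grab_frame("side");cv2.imwrite("pics/s2.png",cv2.resize(p[180:280,270:390],(720,600)))
```

```text
t 5.03 p [595.8  -2.6  37.4] jig [-20.4 -17.8] ang 95.51 roll 0.01 shift cm [-2.14 -0.02  0.14] F [0.5 0.9 0.8]
```

View pics/s2.png

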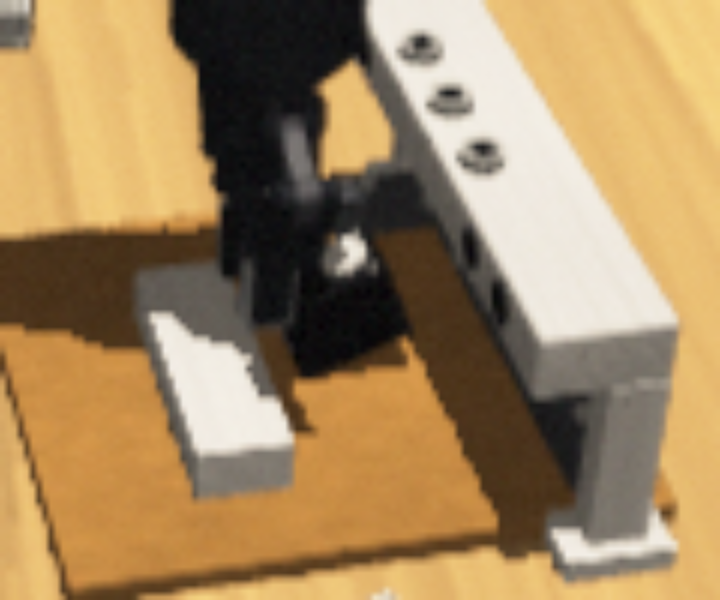

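The crop shows the servo clear of the beam but tipped in the pads: its lower edge rises from (300,375) to (410,330). I'll let it settle flat on the bed and grip it again at its middle.

>>> send_rows(
  increments=[
    {"grip":0.62,"tx":0,"ty":0,"tz":0,"roll":0},
    {"grip":0.58,"tx":0,"ty":0,"tz":0,"roll":0},
    {"grip":0.5,"tx":0,"ty":0,"tz":0,"roll":0},
    {"grip":0.4,"tx":0,"ty":0,"tz":0,"roll":0},
    {"grip":0.35,"tx":0,"ty":0,"tz":0,"roll":0},
    {"grip":0.35,"tx":0,"ty":0,"tz":-4,"roll":0},
    {"grip":0.35,"tx":0,"ty":0,"tz":-5,"roll":0},
    {"grip":0.35,"tx":2,"ty":0,"tz":-5,"roll":0},
    {"grip":0.35,"tx":5,"ty":0,"tz":0,"roll":0},
    {"grip":0.35,"tx":6,"ty":0,"tz":0,"roll":0},
    {"grip":0.35,"tx":4,"ty":0,"tz":0,"roll":0},
    {"grip":0.35,"tx":0,"ty":0,"tz":0,"roll":0},
  ],
)

```text
time_s: 6.58
tool_pos: [0.4236, -0.0194, 0.1769]
eef_rot: [-0.001, -0.048, 0.999, 0.001]
contact_force: [0.6, 0.1, 0.9]
grip_width: 0.651
finger_force: 0.0
```

Run:
```python
from h import *
go(*j2w(1,-17.8),36,95.5)
p,d=manip.grab_frame("top");P=cloud("top",d)
s,_=manip.grab_frame("side")
z=P[...,2]
for nm,(r0,r1,c0,c1),lo,hi,zz in[("bar",(165,195,250,320),.029,.045,.037),("servo",(138,172,255,300),.042,.065,.052)]:
    m=np.zeros(z.shape,bool);m[r0:r1,c0:c1]=1;m&=(z>lo)&(z<hi)
    r=rect("top",m,zz);print(nm,m.sum(),np.median(z[m]),r,w2j(*r[0]),z[m].min(),z[m].max())
a=cv2.resize(p[125:205,240:320],(400,400));b=cv2.resize(s[190:270,290:370],(400,400))
cv2.imwrite("pics/c3.png",np.hstack([a,b]))
```

```text
t 6.58 p [423.6 -19.4 176.9] jig [-193.4  -19.6] ang 95.47 roll -0.03 shift cm [-19.48  -0.03  14.04] F [0.6 0.1 0.9]
bar 797 0.03593402359522481 (array([572.5, -21.9]), array([ 40.5, 119.6]), 4.09) [-45.29700576 -35.01472932] 0.02936478712506233 0.04414732587363633
servo 266 0.05118171985109034 (array([635.3,   1.2]), array([50.7, 32. ]), 6.71) [ 19.26505887 -17.43093534] 0.044093734578396444 0.06085318937371042
```

View pics/c3.png

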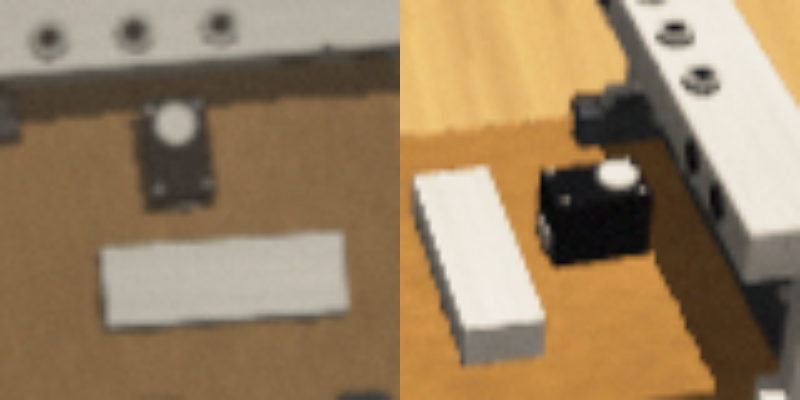

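The servo stands flat with its front end about 9 mm farther out; in the top view its disc is at (175,122). I'll pull it once more, gripping slightly higher so the tips clear the bed, then take it by its middle.

>>> send_rows(
  increments=[
    {"grip":0.3,"tx":-5,"ty":0,"tz":0,"roll":-1},
    {"grip":0.3,"tx":-5,"ty":0.2,"tz":0,"roll":0},
    {"grip":0.3,"tx":-5,"ty":0,"tz":0,"roll":0},
    {"grip":0.3,"tx":-4.8,"ty":0,"tz":2,"roll":0},
    {"grip":0.3,"tx":0,"ty":0,"tz":4,"roll":0},
    {"grip":0.3,"tx":0,"ty":0,"tz":4,"roll":0},
    {"grip":0.3,"tx":0,"ty":0,"tz":2.4,"roll":0},
    {"grip":0.3,"tx":0,"ty":0,"tz":1,"roll":0},
    {"grip":0.3,"tx":0,"ty":0,"tz":0,"roll":0},
  ],
)

```text
time_s: 7.8
tool_pos: [0.6246, 0.0047, 0.0431]
eef_rot: [-0.0, -0.057, 0.998, -0.0]
contact_force: [-0.2, -0.7, 0.6]
grip_width: 0.701
finger_force: 0.0
```

Run:
```python
from h import *
go(*j2w(5,-17.8),43,96.5)
```

```text
t 7.8 p [624.6   4.7  43.1] jig [  8.9 -13. ] ang 96.54 roll 0.04 shift cm [ 0.4  -0.47  0.01] F [-0.2 -0.7  0.6]
```

>>> send_rows(
  increments=[
    {"grip":0.3,"tx":0.4,"ty":-0.47,"tz":0,"roll":0},
    {"grip":0.5,"tx":0,"ty":0,"tz":0,"roll":0},
    {"grip":0.8,"tx":0,"ty":0,"tz":0,"roll":0},
    {"grip":0.8,"tx":0,"ty":0,"tz":0,"roll":0},
    {"grip":0.8,"tx":0,"ty":0,"tz":0,"roll":0},
    {"grip":0.8,"tx":0,"ty":0,"tz":0,"roll":0},
  ],
  force=35,
)

```text
time_s: 8.55
tool_pos: [0.6205, -0.0005, 0.0438]
eef_rot: [-0.0, -0.057, 0.998, 0.0]
contact_force: [-0.1, 0.3, -0.8]
grip_width: 0.202
finger_force: 0.0
```

>>> send_rows(
  increments=[
    {"grip":0.8,"tx":0.3,"ty":0,"tz":0,"roll":0},
    {"grip":0.8,"tx":0.4,"ty":0,"tz":0,"roll":0},
    {"grip":0.8,"tx":0.4,"ty":0,"tz":0,"roll":0},
    {"grip":0.8,"tx":0.3,"ty":0,"tz":0,"roll":0},
    {"grip":0.8,"tx":0,"ty":0,"tz":0,"roll":0},
    {"grip":0.55,"tx":0,"ty":0,"tz":0,"roll":0},
    {"grip":0.4,"tx":0,"ty":0,"tz":0,"roll":0},
    {"grip":0.3,"tx":0,"ty":0,"tz":0,"roll":0},
    {"grip":0.3,"tx":0,"ty":0,"tz":-4,"roll":0},
    {"grip":0.3,"tx":0,"ty":0,"tz":-5,"roll":0},
    {"grip":0.3,"tx":2,"ty":0,"tz":-5,"roll":0},
    {"grip":0.3,"tx":5,"ty":0,"tz":0,"roll":0},
    {"grip":0.3,"tx":6,"ty":0,"tz":0,"roll":0},
    {"grip":0.3,"tx":4,"ty":0,"tz":0,"roll":0},
    {"grip":0.3,"tx":0,"ty":0,"tz":0,"roll":0},
  ],
)

```text
time_s: 10.42
tool_pos: [0.4341, -0.0218, 0.183]
eef_rot: [-0.001, -0.056, 0.998, 0.001]
contact_force: [0.7, 0.3, 0.0]
grip_width: 0.7
finger_force: 0.0
```

```bash
cat >> h.py <<'E'
def meas(names):
    p,d=manip.grab_frame("top");P=cloud("top",d);z=P[...,2]
    T={"bar":((138,200,230,330),.030,.043,.037),"servo":((138,178,255,300),.044,.065,.052)}
    for nm in names:
        (r0,r1,c0,c1),lo,hi,zz=T[nm]
        m=np.zeros(z.shape,bool);m[r0:r1,c0:c1]=1;m&=(z>lo)&(z<hi)
        r=rect("top",m,zz);print(nm,m.sum(),np.median(z[m]).round(4),r,w2j(*r[0]).round(1))
    return p
E
python3 - <<'E'
from h import *
meas(["bar","servo"]);go(*j2w(5,-17.8),43,96.5)
E
```

```text
bar 844 0.036 (array([572.4, -21.9]), array([ 40.6, 119.6]), 4.09) [-45.4 -35. ]
servo 266 0.0513 (array([635.3,   1.2]), array([50.7, 32. ]), 6.71) [ 19.3 -17.4]
t 10.47 p [436.8 -21.5 183.8] jig [-180.4  -22.9] ang 96.48 roll -0.02 shift cm [-1.854e+01 -1.000e-02  1.409e+01] F [ 0.3 -0.1  0.1]
```

The fingers closed to 0.2 without finding the servo, yet it measures exactly where it was. I need a look before the next grasp.

Run:
```python
from h import *
p,d=manip.grab_frame("top");s,e=manip.grab_frame("side")
a=cv2.resize(p[125:205,240:320],(400,400));b=cv2.resize(s[190:270,290:370],(400,400))
cv2.imwrite("pics/c4.png",np.hstack([a,b]))
for n,dd in(("top",d),("side",e)):
    P=cloud(n,dd);j=np.stack([w2j(*q) for q in P.reshape(-1,3)[:,:2]*1000]).reshape(420,560,2)
    m=(j[...,0]>-22)&(j[...,0]<55)&(abs(j[...,1]+17)<30)&(P[...,2]>.044)&(P[...,2]<.065)
    print(n,m.sum(),j[m].min(0),j[m].max(0),np.percentile(P[m][:,2],[2,50,98]))
    # gripper points
    st=manip.read_state()["tool_pos"]
    g=(np.hypot(P[...,0]-st[0],P[...,1]-st[1])<.07)&(P[...,2]>.08)&(P[...,2]<.3)
    print("grip",g.sum(),P[g].min(0).round(3),P[g].max(0).round(3),st)
print(manip.read_state()["grip_width"])
```

```text
top 263 [ -5.03325202 -33.92589832] [45.74094377 -1.42579903] [0.04535508 0.05127729 0.05688707]
grip 47 [0.415 0.027 0.244] [0.441 0.046 0.3  ] [ 0.43913493 -0.02125436  0.18445352]
side 215 [ -3.78356484 -34.67702177] [46.99295169  1.39319913] [0.04474497 0.05269953 0.0571453 ]
grip 585 [ 0.416 -0.091  0.2  ] [0.459 0.025 0.3  ] [ 0.43913493 -0.02125436  0.18445352]
0.701185254484108
```

View pics/c4.png

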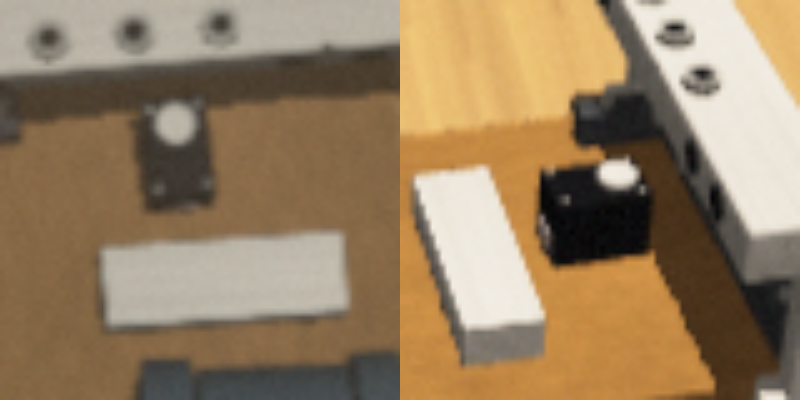

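Run:
```python
from h import *
print("tips",manip.tcp_to_tips)
s,e=manip.grab_frame("side");P=cloud("side",e);st=manip.read_state()["tool_pos"]
print(st)
g=(np.hypot(P[...,0]-st[0],P[...,1]-st[1])<.075)&(P[...,2]>.1)&(P[...,2]<.35)
v,u=np.where(g)
for r in range(v.min(),v.max()+1,2) if len(v) else []:
    k=v==r
    if k.sum(): q=P[r,u[k]];print(r,u[k].min(),u[k].max(),k.sum(),q.min(0).round(3),q.max(0).round(3))
i=manip.camera_info("side");R=cv2.Rodrigues(i["rvec"])[0];print("cam",-R.T@i["tvec"])
for dz in(-.017,0,.0):
    c=R@(st+[0,-.03,dz])+i["tvec"];print("pix",dz,c[0]/c[2]*i["fx"]+i["cx"],c[1]/c[2]*i["fy"]+i["cy"])
r0=max(0,v.min()-10);cv2.imwrite("pics/g.png",cv2.resize(s[max(0,v.max()-90):v.max()+30,180:340],(800,600)))
```

```text
tips 0.017
[ 0.43939789 -0.02127539  0.18442509]
124 260 260 1 [ 0.473 -0.031  0.35 ] [ 0.473 -0.031  0.35 ]
126 224 260 4 [ 0.401 -0.041  0.345] [ 0.473 -0.027  0.35 ]
128 224 260 10 [ 0.401 -0.049  0.341] [ 0.473 -0.027  0.35 ]
130 224 260 25 [ 0.4   -0.056  0.336] [ 0.473 -0.021  0.35 ]
132 225 260 35 [ 0.402 -0.059  0.333] [ 0.472 -0.028  0.347]
134 225 260 36 [ 0.402 -0.061  0.329] [ 0.472 -0.03   0.344]
136 226 259 34 [ 0.404 -0.06   0.326] [ 0.47  -0.037  0.339]
138 227 257 31 [ 0.405 -0.06   0.325] [ 0.465 -0.036  0.335]
140 230 253 24 [ 0.411 -0.059  0.324] [ 0.457 -0.043  0.33 ]
142 233 252 20 [ 0.417 -0.059  0.3  ] [ 0.456 -0.006  0.326]
144 233 252 20 [ 0.416 -0.06   0.294] [ 0.456 -0.002  0.322]
146 234 253 20 [ 0.418 -0.06   0.294] [ 0.457 -0.012  0.317]
148 234 254 21 [ 0.418 -0.059  0.291] [ 0.459 -0.015  0.313]
150 235 254 20 [ 0.42  -0.062  0.294] [ 0.459 -0.034  0.309]
152 235 254 20 [ 0.419 -0.066  0.277] [ 0.458 -0.007  0.308]
154 235 253 19 [ 0.419 -0.072  0.269] [ 0.456 -0.001  0.306]
156 235 254 20 [ 0.419 -0.085  0.263] [0.456 0.001 0.307]
158 237 255 19 [ 0.
[... 586 characters left out ...]
 -0.085  0.202] [0.456 0.008 0.259]
180 243 255 13 [ 0.432 -0.083  0.238] [ 0.456 -0.059  0.253]
182 243 253 11 [ 0.432 -0.064  0.229] [ 0.453 -0.054  0.235]
184 243 253 11 [ 0.432 -0.064  0.224] [ 0.453 -0.055  0.23 ]
186 243 253 11 [ 0.431 -0.066  0.218] [ 0.453 -0.053  0.227]
188 243 253 11 [ 0.431 -0.067  0.214] [ 0.452 -0.053  0.222]
190 243 253 11 [ 0.431 -0.065  0.21 ] [ 0.452 -0.054  0.217]
192 244 253 10 [ 0.433 -0.064  0.203] [ 0.452 -0.053  0.211]
194 245 246 2 [ 0.434 -0.059  0.2  ] [ 0.437 -0.055  0.203]
cam [ 0.42384349 -0.86116315  0.73076371]
pix -0.017 247.88903296107318 205.3402507976594
pix 0 247.5287142847659 198.93367746985308
pix 0.0 247.5287142847659 198.93367746985308
```

View pics/g.png

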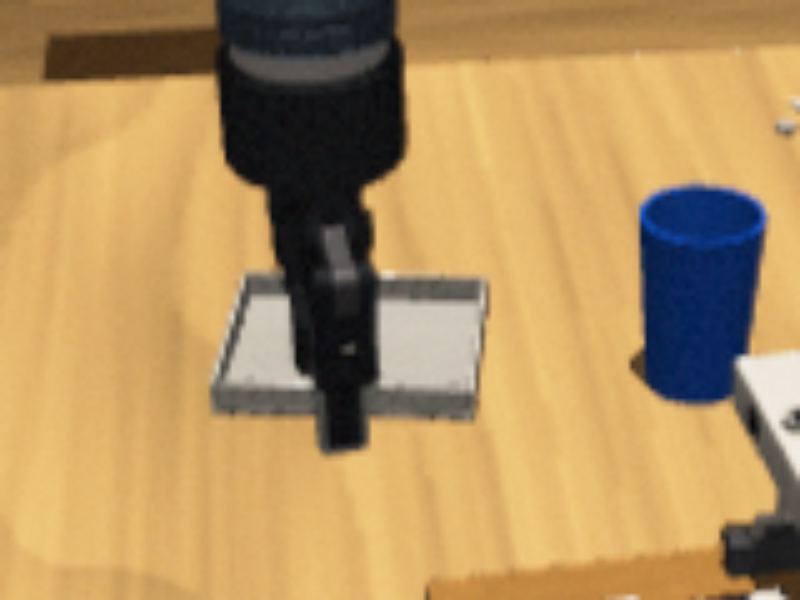

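The crop and depth show the open fingertips at z 0.200 with the TCP at 0.184. That puts the real tips about 15 mm behind the TCP, not 17 mm ahead of it, so both earlier grasps were too high. The wide body sits about 140 mm above the TCP and the part below it is only 42 mm wide, so there is plenty of clearance to the beam. I'll grasp lower and nearer the middle.

Run:
```python
from h import *
go(*j2w(12,-17.6),100,96.7)
```

```text
t 10.62 p [439.4 -21.3 184.4] jig [-177.8  -22.9] ang 96.52 roll -0.18 shift cm [-18.97  -0.04   8.48] F [0.2 0.1 0.1]
```

>>> send_rows(
  increments=[
    {"grip":0.3,"tx":-4.75,"ty":0,"tz":0,"roll":0},
    {"grip":0.3,"tx":-4.75,"ty":0,"tz":0,"roll":0},
    {"grip":0.3,"tx":-4.75,"ty":0,"tz":0,"roll":0},
    {"grip":0.3,"tx":-4.75,"ty":0,"tz":3,"roll":0},
    {"grip":0.3,"tx":0,"ty":0,"tz":3,"roll":0},
    {"grip":0.3,"tx":0,"ty":0,"tz":2.5,"roll":0},
    {"grip":0.3,"tx":0,"ty":0,"tz":0,"roll":0},
    {"grip":0.3,"tx":0,"ty":0,"tz":0,"roll":0},
  ],
)

```text
time_s: 11.62
tool_pos: [0.6278, 0.0001, 0.0994]
eef_rot: [0.001, -0.057, 0.998, -0.0]
contact_force: [0.3, -1.1, 0.8]
grip_width: 0.701
finger_force: 0.0
```

Run:
```python
from h import *
go(*j2w(12,-17.6),9,96.7)
```

```text
t 11.62 p [6.278e+02 1.000e-01 9.940e+01] jig [ 11.7 -17.9] ang 96.53 roll -0.17 shift cm [-0.01  0.03  9.04] F [ 0.3 -1.1  0.8]
```

Going down in two steps, checking the force on the way.

>>> send_rows(
  increments=[
    {"grip":0.3,"tx":0,"ty":0,"tz":2.5,"roll":0},
    {"grip":0.3,"tx":0,"ty":0,"tz":2,"roll":0},
    {"grip":0.3,"tx":0,"ty":0,"tz":1.5,"roll":0},
    {"grip":0.3,"tx":0,"ty":0,"tz":1,"roll":0},
    {"grip":0.3,"tx":0,"ty":0,"tz":0,"roll":0},
  ],
)

```text
time_s: 12.25
tool_pos: [0.6259, 0.0001, 0.0279]
eef_rot: [-0.001, -0.057, 0.998, -0.0]
contact_force: [0.3, 0.1, 0.3]
grip_width: 0.698
finger_force: 0.0
```

>>> send_rows(
  increments=[
    {"grip":0.3,"tx":0,"ty":0,"tz":0.7,"roll":0},
    {"grip":0.3,"tx":0,"ty":0,"tz":0.7,"roll":0},
    {"grip":0.3,"tx":0,"ty":0,"tz":0.5,"roll":0},
    {"grip":0.3,"tx":0,"ty":0,"tz":0,"roll":0},
    {"grip":0.3,"tx":0,"ty":0,"tz":0,"roll":0},
  ],
)

```text
time_s: 12.88
tool_pos: [0.6266, 0.0, 0.0099]
eef_rot: [0.0, -0.057, 0.998, -0.0]
contact_force: [0.8, 0.6, 0.5]
grip_width: 0.699
finger_force: 0.0
```

Run:
```python
from h import *
go(*j2w(12,-17.6),9,96.7)
s,e=manip.grab_frame("side");cv2.imwrite("pics/s5.png",cv2.resize(s[170:280,280:390],(600,600)))
```

```text
t 12.88 p [626.6   0.    9.9] jig [ 10.5 -17.8] ang 96.51 roll -0.19 shift cm [-0.15  0.02  0.09] F [0.8 0.6 0.5]
```

View pics/s5.png

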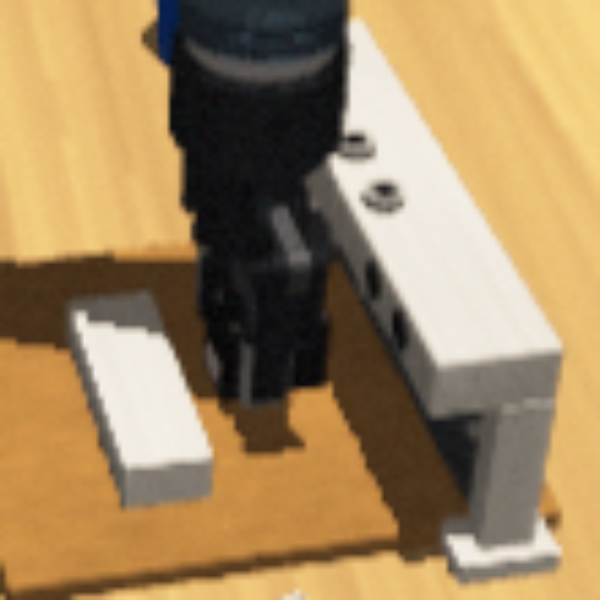

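The crop shows the finger (265,370) straddling the middle of the servo with no contact. I'll grip it.

>>> send_rows(
  increments=[
    {"grip":0.45,"tx":0,"ty":0,"tz":0,"roll":0},
    {"grip":0.6,"tx":0,"ty":0,"tz":0,"roll":0},
    {"grip":0.9,"tx":0,"ty":0,"tz":0,"roll":0},
    {"grip":0.9,"tx":0,"ty":0,"tz":0,"roll":0},
    {"grip":0.9,"tx":0,"ty":0,"tz":0,"roll":0},
    {"grip":0.9,"tx":0,"ty":0,"tz":0,"roll":0},
  ],
  force=35,
)

```text
time_s: 13.68
tool_pos: [0.6269, 0.0001, 0.0101]
eef_rot: [0.0, -0.057, 0.998, 0.0]
contact_force: [0.2, 0.1, 2.2]
grip_width: 0.372
finger_force: 35.5
```

>>> send_rows(
  increments=[
    {"grip":0.9,"tx":0,"ty":0,"tz":-0.3,"roll":0},
    {"grip":0.9,"tx":0.5,"ty":0,"tz":0,"roll":0},
    {"grip":0.9,"tx":0.7,"ty":0,"tz":0,"roll":0},
    {"grip":0.9,"tx":0,"ty":0,"tz":-1,"roll":0},
    {"grip":0.9,"tx":0,"ty":0,"tz":-2,"roll":0},
    {"grip":0.9,"tx":0,"ty":0,"tz":-3,"roll":0},
    {"grip":0.9,"tx":0,"ty":0,"tz":-3,"roll":0},
    {"grip":0.9,"tx":0,"ty":0,"tz":-2,"roll":0},
    {"grip":0.9,"tx":0,"ty":0,"tz":0,"roll":0},
  ],
)

```text
time_s: 14.8
tool_pos: [0.6167, -0.0013, 0.1256]
eef_rot: [0.003, -0.057, 0.998, 0.0]
contact_force: [1.1, 0.4, -0.9]
grip_width: 0.369
finger_force: 35.3
```

Run:
```python
from h import *
go(459,352,120,96.5)
s,e=manip.grab_frame("side");P=cloud("side",e);st=manip.read_state();t=st["tool_pos"]*1000
print(st["grip_width"],st["finger_force"])
# dark block below fingers
W=P*1000;hsv=cv2.cvtColor(s,40)
m=(abs(W[...,0]-t[0])<45)&(abs(W[...,1]-t[1])<45)&(W[...,2]>80)&(W[...,2]<t[2]+70)
j=W[m];
for z in range(80,200,5):
    k=(j[:,2]>=z)&(j[:,2]<z+5)
    if k.sum():print(z,k.sum(),j[k].min(0).round(),j[k].max(0).round())
```

```text
t 14.8 p [616.7  -1.3 125.6] jig [  0.5 -18.3] ang 96.51 roll 0.01 shift cm [11.67 36.89  0.5 ] F [ 1.1  0.4 -0.9]
0.3689338193709873 35.31531572341919
125 6 [606. -15. 128.] [647. -11. 130.]
130 33 [602. -19. 130.] [652.   6. 135.]
135 27 [602. -23. 136.] [652.   3. 140.]
140 34 [602. -25. 140.] [654.  19. 145.]
145 46 [602. -32. 145.] [653.  21. 150.]
150 43 [602. -30. 150.] [653.   6. 155.]
155 39 [602. -31. 155.] [652.   8. 160.]
160 40 [601. -31. 160.] [653.  10. 165.]
165 66 [602. -32. 165.] [652.  18. 170.]
170 29 [602. -31. 170.] [647.  20. 174.]
175 8 [603. -26. 175.] [609.  23. 179.]
180 12 [600. -44. 181.] [621.  24. 184.]
185 24 [597. -46. 185.] [632.  43. 190.]
190 18 [599. -46. 190.] [626.  39. 194.]
```

>>> send_rows(
  increments=[
    {"grip":0.9,"tx":0.7,"ty":1.8,"tz":0,"roll":0},
    {"grip":0.9,"tx":1.2,"ty":3.5,"tz":0,"roll":0},
    {"grip":0.9,"tx":1.2,"ty":3.5,"tz":0,"roll":0},
    {"grip":0.9,"tx":1.2,"ty":3.5,"tz":0,"roll":0},
    {"grip":0.9,"tx":1.2,"ty":3.5,"tz":0,"roll":0},
    {"grip":0.9,"tx":1.2,"ty":3.5,"tz":0,"roll":0},
    {"grip":0.9,"tx":1.2,"ty":3.5,"tz":0,"roll":0},
    {"grip":0.9,"tx":1.2,"ty":3.5,"tz":0,"roll":0},
    {"grip":0.9,"tx":1.2,"ty":3.5,"tz":0,"roll":0},
    {"grip":0.9,"tx":1.2,"ty":3.5,"tz":0,"roll":0},
    {"grip":0.9,"tx":1.2,"ty":3.5,"tz":0,"roll":0},
    {"grip":0.9,"tx":0,"ty":0,"tz":3,"roll":0},
    {"grip":0.9,"tx":0,"ty":0,"tz":3,"roll":0},
    {"grip":0.9,"tx":0,"ty":0,"tz":2,"roll":0},
    {"grip":0.9,"tx":0,"ty":0,"tz":1,"roll":0},
    {"grip":0.9,"tx":0,"ty":0,"tz":0,"roll":0},
    {"grip":0.9,"tx":0,"ty":0,"tz":0,"roll":0},
  ],
)

```text
time_s: 16.98
tool_pos: [0.4475, 0.3505, 0.0337]
eef_rot: [0.001, -0.057, 0.998, 0.001]
contact_force: [-0.0, -0.5, -1.7]
grip_width: 0.377
finger_force: 35.3
```

Run:
```python
from h import *
go(449,351,2,96.5)
```

```text
t 16.98 p [447.5 350.5  33.7] jig [-137.6  346.8] ang 96.49 roll -0.01 shift cm [-0.15  0.03  3.17] F [-0.  -0.5 -1.7]
```

Lowering slowly.

>>> send_rows(
  increments=[
    {"grip":0.9,"tx":0,"ty":0,"tz":1,"roll":0},
    {"grip":0.9,"tx":0,"ty":0,"tz":0.8,"roll":0},
    {"grip":0.9,"tx":0,"ty":0,"tz":0.6,"roll":0},
    {"grip":0.9,"tx":0,"ty":0,"tz":0.4,"roll":0},
    {"grip":0.9,"tx":0,"ty":0,"tz":0,"roll":0},
    {"grip":0.9,"tx":0,"ty":0,"tz":0,"roll":0},
  ],
)

```text
time_s: 17.73
tool_pos: [0.4469, 0.3501, 0.0049]
eef_rot: [0.0, -0.057, 0.998, 0.0]
contact_force: [-0.0, 0.7, -1.2]
grip_width: 0.367
finger_force: 35.3
```

>>> send_rows(
  increments=[
    {"grip":0.9,"tx":0,"ty":0,"tz":0.2,"roll":0},
    {"grip":0.9,"tx":0,"ty":0,"tz":0.1,"roll":0},
    {"grip":0.9,"tx":0,"ty":0,"tz":0,"roll":0},
  ],
)

```text
time_s: 18.1
tool_pos: [0.4467, 0.3501, 0.002]
eef_rot: [0.0, -0.057, 0.998, 0.0]
contact_force: [-0.3, -1.3, 1.8]
grip_width: 0.367
finger_force: 35.4
```

>>> send_rows(
  increments=[
    {"grip":0.9,"tx":0,"ty":0,"tz":0.1,"roll":0},
    {"grip":0.9,"tx":0,"ty":0,"tz":0,"roll":0},
  ],
)

```text
time_s: 18.35
tool_pos: [0.4467, 0.3501, 0.002]
eef_rot: [-0.0, -0.057, 0.998, 0.0]
contact_force: [-3.2, -1.9, 8.4]
grip_width: 0.368
finger_force: 36.4
```

>>> send_rows(
  increments=[
    {"grip":0.6,"tx":0,"ty":0,"tz":0,"roll":0},
    {"grip":0.5,"tx":0,"ty":0,"tz":0,"roll":0},
    {"grip":0.4,"tx":0,"ty":0,"tz":0,"roll":0},
    {"grip":0.4,"tx":0,"ty":0,"tz":0,"roll":0},
    {"grip":0.4,"tx":0,"ty":0,"tz":-2,"roll":0},
    {"grip":0.4,"tx":0,"ty":0,"tz":-4,"roll":0},
    {"grip":0.4,"tx":0,"ty":0,"tz":-4,"roll":0},
    {"grip":0.4,"tx":0,"ty":0,"tz":-4,"roll":0},
    {"grip":0.8,"tx":0,"ty":-1,"tz":0,"roll":1.5},
    {"grip":1,"tx":-1.5,"ty":-4,"tz":0,"roll":0},
    {"grip":1,"tx":-1.5,"ty":-4,"tz":0,"roll":0},
    {"grip":1,"tx":-1,"ty":-4,"tz":0,"roll":0},
    {"grip":1,"tx":-1,"ty":-4,"tz":0,"roll":0},
    {"grip":1,"tx":-1,"ty":-4,"tz":0,"roll":0},
  ],
)

```text
time_s: 20.1
tool_pos: [0.5246, 0.1439, 0.1405]
eef_rot: [-0.001, -0.043, 0.999, -0.0]
contact_force: [0.4, 0.3, 0.8]
grip_width: 0.004
finger_force: 0.0
```

Run:
```python
from h import *
go(*j2w(-45,-128),120,95)
p,d=manip.grab_frame("top");P=cloud("top",d);z=P[...,2]
m=np.zeros(z.shape,bool);m[180:270,90:180]=1
k=m&(z>.038)&(z<.06);print("servo in tray",k.sum(),np.median(z[k]),rect("top",k,.044))
k=m&(z>-.01)&(z<.012);print("floor",np.median(z[k]))
```

```text
t 20.1 p [524.6 143.9 140.5] jig [-78.7 134.3] ang 94.95 roll -0.05 shift cm [ -3.35 -26.23   2.05] F [0.4 0.3 0.8]
servo in tray 268 0.043146729857272734 (array([456.5, 349.6]), array([49.6, 32.7]), 8.17)
floor 0.0011232580610421655
```

The servo stands flat in the tray: its top is at 44 mm and it lies within 3 mm of the tray's centre. Now to the bar, starting at its -y end.

>>> send_rows(
  increments=[
    {"grip":1,"tx":-0.5,"ty":-4,"tz":0,"roll":0},
    {"grip":1,"tx":-0.5,"ty":-4,"tz":0,"roll":0},
    {"grip":1,"tx":-0.5,"ty":-4,"tz":0,"roll":0},
    {"grip":1,"tx":-0.5,"ty":-4,"tz":0,"roll":0},
    {"grip":1,"tx":-0.5,"ty":-4,"tz":0,"roll":0},
    {"grip":1,"tx":-0.5,"ty":-4,"tz":0,"roll":0},
    {"grip":1,"tx":-0.3,"ty":-2.2,"tz":2,"roll":0},
    {"grip":1,"tx":0,"ty":0,"tz":3,"roll":0},
    {"grip":1,"tx":0,"ty":0,"tz":3,"roll":0},
    {"grip":1,"tx":0,"ty":0,"tz":1.5,"roll":0},
    {"grip":1,"tx":0,"ty":0,"tz":1.5,"roll":0},
    {"grip":1,"tx":0,"ty":0,"tz":0,"roll":0},
    {"grip":1,"tx":0,"ty":0,"tz":0,"roll":0},
  ],
)

```text
time_s: 21.78
tool_pos: [0.5816, -0.1122, 0.0316]
eef_rot: [0.001, -0.044, 0.999, -0.0]
contact_force: [-0.9, -0.0, -0.4]
grip_width: 0.003
finger_force: 0.0
```

Run:
```python
from h import *
go(*j2w(-45.4,-118),14,95)
s,e=manip.grab_frame("side");P=cloud("side",e)*1000;t=manip.read_state()["tool_pos"]*1000
m=(abs(P[...,0]-t[0])<60)&(abs(P[...,1]-t[1])<30)&(P[...,2]>t[2]-20)&(P[...,2]<t[2]+80)
q=P[m]
for z in range(int(t[2])-5,int(t[2])+80,5):
    k=(q[:,2]>=z)&(q[:,2]<z+5)&(abs(q[:,0]-t[0])<16)
    if k.sum():print(z,k.sum(),np.percentile(q[k],[5,50,95],0).round().tolist())
```

```text
t 21.77 p [ 581.6 -112.2   31.6] jig [ -44.  -125.8] ang 95.01 roll 0.01 shift cm [0.14 0.78 1.76] F [-0.9 -0.  -0.4]
41 5 [[573.0, -118.0, 43.0], [575.0, -117.0, 44.0], [587.0, -116.0, 45.0]]
46 12 [[570.0, -122.0, 47.0], [577.0, -119.0, 49.0], [591.0, -109.0, 51.0]]
51 13 [[570.0, -125.0, 52.0], [576.0, -121.0, 54.0], [588.0, -114.0, 56.0]]
56 18 [[570.0, -127.0, 56.0], [582.0, -123.0, 58.0], [591.0, -113.0, 60.0]]
61 19 [[569.0, -126.0, 62.0], [575.0, -121.0, 63.0], [587.0, -111.0, 66.0]]
66 18 [[569.0, -125.0, 66.0], [578.0, -123.0, 68.0], [587.0, -107.0, 70.0]]
71 16 [[569.0, -126.0, 71.0], [575.0, -122.0, 74.0], [587.0, -108.0, 76.0]]
76 3 [[569.0, -117.0, 76.0], [570.0, -115.0, 77.0], [570.0, -108.0, 79.0]]
81 1 [[569.0, -119.0, 84.0], [569.0, -119.0, 84.0], [569.0, -119.0, 84.0]]
86 11 [[567.0, -135.0, 87.0], [568.0, -110.0, 89.0], [579.0, -98.0, 91.0]]
91 19 [[568.0, -141.0, 92.0], [570.0, -125.0, 93.0], [587.0, -98.0, 95.0]]
96 8 [[570.0, -142.0, 96.0], [570.0, -127.0, 98.0], [574.0, -124.0, 100.0]]
101 6 [[570.0, -139.0, 101.0], [572.0, -127.0, 105.0], [574.0, -127.0, 106.0]]
106 8 [[567.0, -129.0, 107.0], [574.0, -128.0, 108.0], [581.0, -127.0, 111.0]]
```

>>> send_rows(
  increments=[
    {"grip":1,"tx":0.1,"ty":0,"tz":1,"roll":0},
    {"grip":1,"tx":0,"ty":0,"tz":1,"roll":0},
    {"grip":1,"tx":0,"ty":0.8,"tz":0,"roll":0},
    {"grip":1,"tx":0,"ty":0.6,"tz":0,"roll":0},
    {"grip":1,"tx":0,"ty":0.5,"tz":0,"roll":0},
    {"grip":1,"tx":0,"ty":0.5,"tz":0,"roll":0},
    {"grip":1,"tx":0,"ty":0.5,"tz":0,"roll":0},
    {"grip":1,"tx":0,"ty":0.5,"tz":0,"roll":0},
    {"grip":1,"tx":0,"ty":0.5,"tz":0,"roll":0},
    {"grip":1,"tx":0,"ty":0.4,"tz":0,"roll":0},
    {"grip":1,"tx":0,"ty":0,"tz":0,"roll":0},
  ],
)

```text
time_s: 23.2
tool_pos: [0.5762, -0.0685, 0.0109]
eef_rot: [0.0, -0.044, 0.999, 0.0]
contact_force: [0.7, -0.9, 0.5]
grip_width: 0.0
finger_force: 0.2
```

Run:
```python
from h import *
go(*j2w(-45.4,-80),11,95)
meas(["bar"])
```

```text
t 23.2 p [576.2 -68.5  10.9] jig [-45.7 -81.8] ang 95.05 roll 0.05 shift cm [-0.03  0.18 -0.01] F [ 0.7 -0.9  0.5]
bar 531 0.0361 (array([568.1,  27.1]), array([40.5, 74.3]), 4.68) [-45.4  14.2]
```

>>> send_rows(
  increments=[
    {"grip":1,"tx":0,"ty":0.3,"tz":0,"roll":0},
    {"grip":1,"tx":0,"ty":0.3,"tz":0,"roll":0},
    {"grip":1,"tx":0,"ty":0,"tz":0,"roll":0},
    {"grip":1,"tx":0,"ty":-2,"tz":0,"roll":0},
    {"grip":1,"tx":0,"ty":-3,"tz":-2,"roll":0},
    {"grip":1,"tx":0,"ty":0,"tz":-4,"roll":0},
    {"grip":1,"tx":2,"ty":2,"tz":-4,"roll":8},
    {"grip":0.5,"tx":4,"ty":1,"tz":-2,"roll":9},
    {"grip":0,"tx":4,"ty":0,"tz":0,"roll":9},
    {"grip":0,"tx":4,"ty":0,"tz":0,"roll":9},
    {"grip":0,"tx":0,"ty":0,"tz":0,"roll":9},
    {"grip":0,"tx":0,"ty":0,"tz":0,"roll":9},
    {"grip":0,"tx":0,"ty":0,"tz":0,"roll":9},
    {"grip":0,"tx":0,"ty":0,"tz":0,"roll":9},
    {"grip":0,"tx":0,"ty":0,"tz":0,"roll":9},
    {"grip":0,"tx":0,"ty":0,"tz":0,"roll":9},
    {"grip":0,"tx":0,"ty":0,"tz":0,"roll":1},
    {"grip":0,"tx":0,"ty":0,"tz":0,"roll":0},
  ],
)

```text
time_s: 25.5
tool_pos: [0.4422, -0.0607, 0.1308]
eef_rot: [-0.0, 0.675, 0.738, 0.0]
contact_force: [0.1, 0.1, -0.1]
grip_width: 1.001
finger_force: 0.0
```

Run:
```python
from h import *
meas(["bar"])
go(*j2w(-130,-2.5),120,5)
print(manip.read_state()["joint_positions"].round(2))
```

```text
bar 835 0.0358 (array([569.3,   9.9]), array([ 40.7, 119.5]), 4.33) [-45.7  -3.1]
t 25.55 p [442.3 -60.6 130.8] jig [-178.4  -62.3] ang 5.08 roll 0.08 shift cm [5.98 4.84 1.08] F [-0.  -0.2  0.2]
[-0.77  0.13  0.87  2.18 -0.13  0.88  0.27]
```

Run:
```python
from h import *
s,e=manip.grab_frame("side");P=cloud("side",e)*1000;t=manip.read_state()["tool_pos"]*1000
c,sn=np.cos(np.radians(5.)),np.sin(np.radians(5.))
d=P-t;f=c*d[...,0]+sn*d[...,1];l=-sn*d[...,0]+c*d[...,1]
m=(abs(f)<95)&(abs(l)<50)&(d[...,2]>-30)&(d[...,2]<230)
for z in range(-30,230,6):
    k=m&(d[...,2]>=z)&(d[...,2]<z+6)
    if k.sum()>1:
        F=f[k];pos=F[F>0];neg=F[F<0]
        print(z,k.sum(),"neg",neg.min().round() if len(neg) else"",neg.max().round() if len(neg) else "","pos",pos.min().round() if len(pos) else "",pos.max().round() if len(pos) else "","lat",np.percentile(l[k],[2,98]).round())
```

```text
24 12 neg -50.0 -44.0 pos 42.0 48.0 lat [-11.   2.]
30 26 neg -56.0 -44.0 pos 42.0 54.0 lat [-12.   3.]
36 35 neg -57.0 -45.0 pos 42.0 53.0 lat [-12.   4.]
42 27 neg -57.0 -47.0 pos 41.0 54.0 lat [-12.   3.]
48 31 neg -57.0 -45.0 pos 41.0 54.0 lat [-13.   0.]
54 31 neg -57.0 -44.0 pos 42.0 54.0 lat [-11.   2.]
60 29 neg -60.0 -44.0 pos 42.0 61.0 lat [-12.   1.]
66 46 neg -71.0 -43.0 pos 42.0 71.0 lat [-13.  -5.]
72 119 neg -75.0 -39.0 pos 36.0 73.0 lat [-14.  10.]
78 98 neg -75.0 -8.0 pos 4.0 73.0 lat [-15.  12.]
84 131 neg -74.0 -0.0 pos 2.0 71.0 lat [-17.  15.]
90 154 neg -73.0 -2.0 pos 0.0 71.0 lat [-18.  13.]
96 105 neg -72.0 -2.0 pos 0.0 70.0 lat [-18.  -8.]
102 105 neg -72.0 -1.0 pos 0.0 68.0 lat [-19.  -6.]
108 147 neg -71.0 -1.0 pos 1.0 68.0 lat [-20.  -3.]
114 184 neg -70.0 -0.0 pos 1.0 66.0 lat [-19.  -1.]
120 199 neg -69.0 -1.0 pos 2.0 66.0 lat [-14.   6.]
126 137 neg -68.0 -17.0 pos 20.0 66.0 lat [-12.  11.]
132 13 neg -39.0 -31.0 pos 31.0 36.0 lat [-10.  -5.]
138 56 neg -38.0 -1.0 pos 1.0 32.0 lat [-37.  -5.]
144 87 neg -38.0 -1.0 pos 1.0 32.0 lat [-38. -10.]
150 96 neg -38.0 -1.0 pos 1.0 33.0 lat [-38.  -8.]
156 105 neg -39.0 -0.0 pos 1.0 33.0 lat [-38.  -4.]
162 91 neg -38.0 -1.0 pos 0.0 33.0 lat [-38. -10.]
168 98 neg -38.0 -0.0 pos 0.0 33.0 lat [-38.  -9.]
174 107 neg -38.0 -2.0 pos 0.0 34.0 lat [-38.  -9.]
180 180 neg -39.0 -1.0 pos 0.0 34.0 lat [-38.   7.]
186 90 neg -35.0 -0.0 pos 1.0 34.0 lat [-32.  -3.]
192 65 neg -36.0 -2.0 pos 0.0 34.0 lat [-33.  -3.]
198 84 neg -36.0 -0.0 pos 1.0 33.0 lat [-36.  -8.]
204 131 neg -36.0 -0.0 pos 0.0 34.0 lat [-35.   0.]
210 79 neg -36.0 -2.0 pos 0.0 34.0 lat [-35.  -7.]
216 126 neg -36.0 -1.0 pos 0.0 34.0 lat [-35.   1.]
222 104 neg -35.0 -0.0 pos 1.0 29.0 lat [-35.  -6.]
228 34 neg -34.0 -4.0 pos 3.0 29.0 lat [-33.  -2.]
```

>>> send_rows(
  increments=[
    {"grip":0,"tx":1.5,"ty":1,"tz":0,"roll":-9},
    {"grip":0,"tx":1.5,"ty":1,"tz":0,"roll":-9},
    {"grip":0,"tx":1.5,"ty":0,"tz":0,"roll":-9},
    {"grip":0,"tx":0,"ty":0,"tz":0,"roll":-9},
    {"grip":0,"tx":0,"ty":0,"tz":0,"roll":-9},
    {"grip":0,"tx":0,"ty":0,"tz":0,"roll":-9},
    {"grip":0,"tx":0,"ty":0,"tz":0,"roll":-9},
    {"grip":0,"tx":0,"ty":0,"tz":0,"roll":-9},
    {"grip":0,"tx":0,"ty":0,"tz":0,"roll":-9},
    {"grip":0,"tx":0,"ty":0,"tz":0,"roll":-9},
    {"grip":0,"tx":0,"ty":0,"tz":0,"roll":0},
  ],
)

```text
time_s: 26.98
tool_pos: [0.4512, -0.0138, 0.1308]
eef_rot: [-0.0, -0.043, 0.999, 0.0]
contact_force: [-0.1, 0.7, -0.3]
grip_width: 1.001
finger_force: 0.0
```

```bash
cat >> h.py <<'E'
def profile():
    s,e=manip.grab_frame("side");P=cloud("side",e)*1000;st=manip.read_state();t=st["tool_pos"]*1000
    print("p",t.round(1),w2j(*t[:2]).round(1),st["grip_width"].round(2))
    a=np.radians(YAW);d=P-t;f=np.cos(a)*d[...,0]+np.sin(a)*d[...,1];l=-np.sin(a)*d[...,0]+np.cos(a)*d[...,1]
    m=(abs(f)<48)&(abs(l)<90)&(d[...,2]>-10)&(d[...,2]<150)
    for z in range(6,150,6):
        k=m&(d[...,2]>=z)&(d[...,2]<z+6)
        if k.sum()>1:
            i=f[k].argmax();print(z,k.sum(),"x",f[k].min().round(1),f[k].max().round(1),"at y",l[k][i].round(),"| y",l[k].min().round(),l[k].max().round())
E
python3 - <<'E'
from h import *
profile()
go(*j2w(-100,-3),120,95)
E
```

```text
Traceback (most recent call last):
  File "h.py", line 43, in profile
    print("p",t.round(1),w2j(*t[:2]).round(1),st["grip_width"].round(2))
                                              ^^^^^^^^^^^^^^^^^^^^^^
AttributeError: 'float' object has no attribute 'round'
```

>>> send_rows(
  increments=[
    {"grip":1,"tx":0,"ty":0,"tz":0,"roll":0},
    {"grip":1,"tx":0,"ty":0,"tz":0,"roll":0},
    {"grip":1,"tx":0,"ty":0,"tz":0,"roll":0},
    {"grip":1,"tx":0,"ty":0,"tz":0,"roll":0},
    {"grip":1,"tx":0,"ty":0,"tz":0,"roll":0},
  ],
)

```text
time_s: 27.65
tool_pos: [0.4512, -0.0137, 0.1308]
eef_rot: [-0.0, -0.044, 0.999, 0.0]
contact_force: [0.7, 0.1, 0.7]
grip_width: -0.0
finger_force: 0.0
```

Run:
```python
from h import *
profile()
```

```text
Traceback (most recent call last):
  File "h.py", line 43, in profile
    print("p",t.round(1),w2j(*t[:2]).round(1),st["grip_width"].round(2))
                                              ^^^^^^^^^^^^^^^^^^^^^^
AttributeError: 'float' object has no attribute 'round'
```

```bash
sed -i 's/st\["grip_width"\].round(2)/st["grip_width"]/' h.py
python3 - <<'E'
from h import *
profile();go(*j2w(-100,-3),120,95)
E
```

```text
p [451.2 -13.7 130.8] [-165.4  -16.3] 0.001839456045686429
6 2 x -9.1 -6.8 at y -4.0 | y -4.0 -4.0
12 14 x -11.6 9.8 at y -3.0 | y -10.0 -3.0
18 19 x -12.0 9.5 at y -5.0 | y -13.0 8.0
24 24 x -11.9 10.0 at y -4.0 | y -13.0 5.0
30 24 x -11.9 10.2 at y -3.0 | y -14.0 2.0
36 23 x -12.1 9.7 at y -8.0 | y -15.0 0.0
42 11 x -12.0 4.7 at y -13.0 | y -13.0 -3.0
54 13 x -14.5 9.2 at y -30.0 | y -30.0 11.0
60 25 x -14.4 11.2 at y -32.0 | y -37.0 5.0
66 10 x -13.1 10.8 at y -35.0 | y -37.0 -13.0
72 19 x -17.8 9.9 at y -43.0 | y -44.0 -8.0
78 32 x -18.1 14.5 at y -16.0 | y -50.0 8.0
84 28 x -17.9 14.6 at y -16.0 | y -56.0 8.0
90 38 x -18.0 14.9 at y -16.0 | y -59.0 -15.0
96 50 x -17.9 15.0 at y -16.0 | y -63.0 -13.0
102 69 x -20.2 17.3 at y -16.0 | y -63.0 -5.0
108 61 x -20.8 17.2 at y -18.0 | y -54.0 9.0
114 73 x -20.4 18.3 at y -12.0 | y -45.0 11.0
120 31 x -12.3 8.2 at y -37.0 | y -42.0 -16.0
126 36 x -12.1 9.6 at y -29.0 | y -40.0 -16.0
132 24 x -11.2 9.5 at y -31.0 | y -40.0 -27.0
138 53 x -35.9 28.6 at y -19.0 | y -39.0 -11.0
144 93 x -38.4 34.6 at y -11.0 | y -38.0 3.0
t 27.75 p [451.2 -13.7 130.8] jig [-165.4  -16.3] ang 95.01 roll 0.01 shift cm [-6.54  1.33  1.08] F [-0.8  0.4 -0.3]
```

>>> send_rows(
  increments=[
    {"grip":0,"tx":-1,"ty":0,"tz":0,"roll":0},
    {"grip":0,"tx":-1,"ty":0,"tz":0,"roll":0},
    {"grip":0,"tx":-1,"ty":0,"tz":0,"roll":0},
    {"grip":0,"tx":0,"ty":0,"tz":0,"roll":0},
    {"grip":0,"tx":0,"ty":0,"tz":0,"roll":0},
  ],
)

```text
time_s: 28.38
tool_pos: [0.4808, -0.0112, 0.1306]
eef_rot: [-0.0, -0.044, 0.999, -0.0]
contact_force: [-0.2, 0.3, -0.4]
grip_width: 1.001
finger_force: 0.0
```

Run:
```python
from h import *
profile();go(*j2w(-100,-3),120,95)
```

```text
p [480.7 -11.2 130.6] [-135.9  -16.4] 1.0010083909019003
24 20 x -11.0 9.5 at y -47.0 | y -49.0 46.0
30 21 x -11.9 9.3 at y -48.0 | y -54.0 46.0
36 26 x -11.6 9.4 at y -48.0 | y -57.0 46.0
42 31 x -11.8 9.5 at y -48.0 | y -58.0 47.0
48 31 x -12.0 9.6 at y -48.0 | y -57.0 46.0
54 19 x -11.6 9.3 at y -50.0 | y -57.0 45.0
60 6 x -12.4 6.0 at y -56.0 | y -57.0 49.0
66 9 x -14.4 7.8 at y -71.0 | y -71.0 50.0
72 40 x -13.1 12.9 at y -67.0 | y -76.0 -39.0
78 59 x -17.7 10.1 at y -70.0 | y -75.0 -13.0
84 25 x -17.5 10.3 at y -70.0 | y -73.0 30.0
90 36 x -17.9 10.1 at y -71.0 | y -73.0 40.0
96 45 x -18.0 10.3 at y -71.0 | y -73.0 22.0
102 52 x -20.1 10.7 at y -69.0 | y -71.0 18.0
108 74 x -20.5 18.9 at y 10.0 | y -70.0 16.0
114 85 x -20.2 18.7 at y -15.0 | y -72.0 15.0
120 70 x -13.1 11.9 at y -63.0 | y -69.0 -15.0
126 76 x -12.9 11.7 at y -65.0 | y -67.0 -15.0
132 26 x -11.1 9.8 at y -30.0 | y -41.0 -26.0
138 58 x -35.6 31.8 at y -16.0 | y -38.0 -9.0
144 88 x -38.3 36.3 at y -5.0 | y -38.0 3.0
t 28.43 p [480.7 -11.2 130.6] jig [-135.9  -16.4] ang 95.0 roll -0.0 shift cm [-3.59  1.34  1.05] F [-0.1 -0.3 -0.9]
```

>>> send_rows(
  increments=[
    {"grip":1,"tx":-3.6,"ty":1.34,"tz":2,"roll":0},
    {"grip":1,"tx":0,"ty":0,"tz":4,"roll":0},
    {"grip":1,"tx":0,"ty":0,"tz":4,"roll":0},
    {"grip":1,"tx":0,"ty":0,"tz":1.9,"roll":0},
    {"grip":1,"tx":-1,"ty":0,"tz":0,"roll":0},
    {"grip":1,"tx":-1,"ty":0,"tz":0,"roll":0},
    {"grip":1,"tx":-0.7,"ty":0,"tz":0,"roll":0},
    {"grip":1,"tx":-0.7,"ty":0,"tz":0,"roll":0},
    {"grip":1,"tx":-0.7,"ty":0,"tz":0,"roll":0},
    {"grip":1,"tx":-0.7,"ty":0,"tz":0,"roll":0},
    {"grip":1,"tx":-0.7,"ty":0,"tz":0,"roll":0},
    {"grip":1,"tx":-0.7,"ty":0,"tz":0,"roll":0},
    {"grip":1,"tx":0,"ty":0,"tz":0,"roll":0},
    {"grip":1,"tx":0,"ty":0,"tz":0,"roll":0},
  ],
)

```text
time_s: 30.18
tool_pos: [0.5792, 0.0111, 0.012]
eef_rot: [0.002, -0.044, 0.999, -0.0]
contact_force: [-0.5, 0.0, 0.4]
grip_width: 0.0
finger_force: 0.0
```

Run:
```python
from h import *
go(*j2w(11,-3),11,95)
meas(["bar"])
```

```text
t 30.18 p [579.2  11.1  12. ] jig [-35.8  -2.7] ang 95.03 roll 0.03 shift cm [-4.68 -0.03  0.12] F [-0.5  0.   0.4]
bar 54 0.0335 (array([655.8,  89.6]), array([22.8, 14.9]), 0.53) [47.3 68.9]
```

```bash
cat >> h.py <<'E'
def bars(n="side"):
    s,e=manip.grab_frame(n);P=cloud(n,e)*1000;hsv=cv2.cvtColor(s,40)
    a=np.radians(YAW);d=P[...,:2]-JO;x=np.cos(a)*d[...,0]+np.sin(a)*d[...,1];y=-np.sin(a)*d[...,0]+np.cos(a)*d[...,1];z=P[...,2]
    m=(z>32)&(z<42)&(x>-90)&(x<77)&(y>-110)&(y<58)&(hsv[...,2]>60)&(hsv[...,1]<70)
    print(n,"bar pts",m.sum(),"z",np.median(z[m]).round(1))
    E=[]
    for b in range(-110,60,6):
        k=m&(y>=b)&(y<b+6)
        if k.sum()>5:E.append((b+3,x[k].min(),x[k].max()))
    E=np.array(E);print(E.round(1).T.tolist()); print("y",y[m].min().round(1),y[m].max().round(1))
E
python3 - <<'E'
from h import *
bars();bars("top")
E
```

```text
side bar pts 374 z 38.0
[[-65.0, -59.0, -53.0, -47.0, -41.0, -35.0, -29.0, -23.0, -17.0, -11.0, -5.0, 1.0, 7.0, 13.0, 19.0, 25.0, 31.0, 49.0], [-25.3, -24.2, -25.5, -23.2, -25.4, -25.7, -24.8, -25.2, -25.3, -47.1, -46.9, -21.2, -15.4, -11.0, -3.8, 3.9, 4.6, 6.9], [7.4, 13.1, 14.0, 11.9, 12.7, 11.8, 13.6, 10.2, 12.5, 13.9, 12.9, 12.8, 12.1, 11.2, 12.7, 11.7, 13.0, 12.5]]
y -63.7 55.1
top bar pts 0 z nan
[]
  return _methods._mean(a, axis=axis, dtype=dtype,
  ret = ret.dtype.type(ret / rcount)
Traceback (most recent call last):
  File "h.py", line 59, in bars
    E=np.array(E);print(E.round(1).T.tolist()); print("y",y[m].min().round(1),y[m].max().round(1))
                                                          ~~~~~~~~^^
ValueError: zero-size array to reduction operation minimum which has no identity
```

>>> send_rows(
  increments=[
    {"grip":1,"tx":-0.7,"ty":0,"tz":0,"roll":0},
    {"grip":1,"tx":-0.8,"ty":0,"tz":0,"roll":0},
    {"grip":1,"tx":-0.8,"ty":0,"tz":0,"roll":0},
    {"grip":1,"tx":-0.8,"ty":0,"tz":0,"roll":0},
    {"grip":1,"tx":-0.8,"ty":0,"tz":0,"roll":0},
    {"grip":1,"tx":-0.7,"ty":0,"tz":0,"roll":0},
    {"grip":1,"tx":0,"ty":0,"tz":0,"roll":0},
    {"grip":1,"tx":0,"ty":0,"tz":0,"roll":0},
  ],
)

```text
time_s: 31.32
tool_pos: [0.6242, 0.0149, 0.0122]
eef_rot: [0.001, -0.044, 0.999, -0.0]
contact_force: [-0.4, 0.1, -0.8]
grip_width: 0.0
finger_force: 0.0
```

Run:
```python
from h import *
go(*j2w(11,-3),21,95);bars()
```

```text
t 31.32 p [624.2  14.9  12.2] jig [ 9.4 -2.9] ang 95.01 roll 0.01 shift cm [-0.16 -0.01 -0.88] F [-0.4  0.1 -0.8]
side bar pts 350 z 37.9
[[-65.0, -59.0, -53.0, -47.0, -41.0, -35.0, -29.0, -23.0, -17.0, -11.0, -5.0, 1.0, 7.0, 13.0, 19.0, 25.0], [22.4, 21.0, 20.1, 20.1, 20.4, 19.5, 20.2, 20.4, 19.9, -1.1, -0.1, 23.0, 24.4, 39.0, 46.1, 51.3], [54.5, 59.3, 58.4, 55.7, 58.5, 58.2, 58.9, 58.0, 57.2, 58.0, 57.6, 56.7, 58.8, 58.7, 57.4, 59.1]]
y -63.9 55.7
```

>>> send_rows(
  increments=[
    {"grip":1,"tx":1.5,"ty":0,"tz":0,"roll":0},
    {"grip":1,"tx":1.9,"ty":0,"tz":-0.9,"roll":0},
    {"grip":1,"tx":0,"ty":-3.2,"tz":0,"roll":0},
    {"grip":1,"tx":0,"ty":-3.2,"tz":0,"roll":0},
    {"grip":1,"tx":0,"ty":-3.1,"tz":0,"roll":0},
    {"grip":1,"tx":-1.5,"ty":0,"tz":0,"roll":0},
    {"grip":1,"tx":-1.5,"ty":0,"tz":0,"roll":0},
    {"grip":1,"tx":-1.5,"ty":0,"tz":0,"roll":0},
    {"grip":1,"tx":0,"ty":0,"tz":0,"roll":0},
    {"grip":1,"tx":0,"ty":0,"tz":0,"roll":0},
  ],
)

```text
time_s: 32.62
tool_pos: [0.6422, -0.0781, 0.0206]
eef_rot: [-0.0, -0.044, 0.999, 0.0]
contact_force: [-1.1, -0.7, 0.5]
grip_width: 0.003
finger_force: 0.0
```

Run:
```python
from h import *
go(*j2w(25,-80),20,95)
```

```text
t 32.62 p [642.2 -78.1  20.6] jig [ 19.3 -97. ] ang 95.05 roll 0.05 shift cm [-0.57  1.7   0.06] F [-1.1 -0.7  0.5]
```

>>> send_rows(
  increments=[
    {"grip":1,"tx":-0.5,"ty":0.8,"tz":0,"roll":0},
    {"grip":1,"tx":0,"ty":0.7,"tz":0,"roll":0},
    {"grip":1,"tx":0,"ty":0.3,"tz":0,"roll":0},
    {"grip":1,"tx":0,"ty":0.3,"tz":0,"roll":0},
    {"grip":1,"tx":0,"ty":0.2,"tz":0,"roll":0},
    {"grip":1,"tx":0,"ty":0,"tz":0,"roll":0},
  ],
)

```text
time_s: 33.38
tool_pos: [0.6455, -0.0554, 0.0208]
eef_rot: [-0.0, -0.044, 0.999, 0.0]
contact_force: [0.1, 0.2, 0.5]
grip_width: 0.002
finger_force: 0.0
```

>>> send_rows(
  increments=[
    {"grip":1,"tx":0,"ty":0.1,"tz":0,"roll":0},
    {"grip":1,"tx":0,"ty":0.1,"tz":0,"roll":0},
    {"grip":1,"tx":0,"ty":0,"tz":0,"roll":0},
  ],
)

```text
time_s: 33.75
tool_pos: [0.6454, -0.0534, 0.0207]
eef_rot: [-0.0, -0.044, 0.999, 0.0]
contact_force: [0.3, -0.2, 0.7]
grip_width: -0.002
finger_force: 0.0
```

>>> send_rows(
  increments=[
    {"grip":1,"tx":0,"ty":0.15,"tz":0,"roll":0},
    {"grip":1,"tx":0,"ty":0,"tz":0,"roll":0},
  ],
)

```text
time_s: 34.0
tool_pos: [0.6453, -0.0517, 0.0207]
eef_rot: [-0.0, -0.044, 0.999, 0.0]
contact_force: [0.3, -0.3, -0.3]
grip_width: 0.002
finger_force: 0.0
```

Run:
```python
from h import *
go(*j2w(25,-72),20,95);bars();meas(["bar"])
```

```text
t 34.0 p [645.3 -51.7  20.7] jig [ 24.6 -71. ] ang 95.03 roll 0.03 shift cm [-0.04 -0.1   0.07] F [ 0.3 -0.3 -0.3]
side bar pts 137 z 37.7
[[-77.0, -59.0, -11.0, 1.0, 13.0, 19.0, 25.0, 31.0, 37.0, 43.0, 49.0, 55.0], [12.6, 43.2, 20.0, 20.5, 20.7, 20.8, 19.7, 21.1, 19.8, 19.5, 19.6, 24.2], [33.7, 57.6, 25.0, 27.8, 28.8, 28.5, 30.0, 30.7, 34.0, 35.4, 33.2, 36.5]]
y -78.3 57.5
bar 462 0.0357 (array([649.9,  41.6]), array([41.8, 71.7]), 5.11) [37.3 21.6]
```

>>> send_rows(
  increments=[
    {"grip":1,"tx":0,"ty":0.1,"tz":0,"roll":0},
    {"grip":1,"tx":0,"ty":0.1,"tz":0,"roll":0},
    {"grip":1,"tx":0,"ty":0,"tz":0,"roll":0},
  ],
)

```text
time_s: 34.48
tool_pos: [0.6451, -0.0497, 0.0208]
eef_rot: [-0.0, -0.044, 0.999, 0.0]
contact_force: [-0.6, -0.2, -0.0]
grip_width: 0.001
finger_force: 0.0
```

>>> send_rows(
  increments=[
    {"grip":1,"tx":0,"ty":0.1,"tz":0,"roll":0},
    {"grip":1,"tx":0,"ty":0,"tz":0,"roll":0},
  ],
)

```text
time_s: 34.72
tool_pos: [0.645, -0.0494, 0.0208]
eef_rot: [0.0, -0.044, 0.999, -0.0]
contact_force: [0.1, -0.0, 0.1]
grip_width: 0.001
finger_force: 0.4
```

>>> send_rows(
  increments=[
    {"grip":1,"tx":0,"ty":0.1,"tz":0,"roll":0},
    {"grip":1,"tx":0,"ty":0,"tz":0,"roll":0},
  ],
)

```text
time_s: 34.98
tool_pos: [0.6448, -0.0487, 0.0208]
eef_rot: [-0.0, -0.043, 0.999, -0.0]
contact_force: [-0.1, -1.4, -0.8]
grip_width: -0.003
finger_force: 0.9
```

Run:
```python
from h import *
go(*j2w(25,-72),20,95);meas(["bar"])
```

```text
t 34.98 p [644.8 -48.7  20.8] jig [ 24.4 -68. ] ang 94.99 roll -0.01 shift cm [-0.06 -0.4   0.08] F [-0.1 -1.4 -0.8]
bar 429 0.036 (array([650.4,  44.4]), array([41. , 67.5]), 5.52) [38.  24.3]
```

>>> send_rows(
  increments=[
    {"grip":1,"tx":0,"ty":0.1,"tz":0,"roll":0},
    {"grip":1,"tx":0,"ty":0.1,"tz":0,"roll":0},
    {"grip":1,"tx":0,"ty":0,"tz":0,"roll":0},
  ],
)

```text
time_s: 35.4
tool_pos: [0.6447, -0.0467, 0.0208]
eef_rot: [0.0, -0.044, 0.999, -0.0]
contact_force: [-0.7, -2.5, -0.3]
grip_width: -0.001
finger_force: 1.5
```

Run:
```python
from h import *
go(*j2w(25,-72),20,95);meas(["bar"]);print(manip.read_state()["finger_force"])
```

```text
t 35.4 p [644.7 -46.7  20.8] jig [ 24.5 -66. ] ang 94.99 roll -0.01 shift cm [-0.05 -0.6   0.08] F [-0.7 -2.5 -0.3]
bar 424 0.0357 (array([649.8,  54.7]), array([41. , 82.6]), 4.57) [38.3 34.6]
1.5541508048772812
```

>>> send_rows(
  increments=[
    {"grip":1,"tx":0,"ty":0.1,"tz":0,"roll":0},
    {"grip":1,"tx":0,"ty":0,"tz":0,"roll":0},
  ],
)

```text
time_s: 35.7
tool_pos: [0.6446, -0.0466, 0.0208]
eef_rot: [0.0, -0.043, 0.999, -0.001]
contact_force: [0.3, -4.6, -0.8]
grip_width: -0.002
finger_force: 2.6
```

>>> send_rows(
  increments=[
    {"grip":1,"tx":0,"ty":0.1,"tz":0,"roll":0},
    {"grip":1,"tx":0,"ty":0,"tz":0,"roll":0},
  ],
)

```text
time_s: 35.95
tool_pos: [0.6444, -0.0466, 0.0209]
eef_rot: [0.0, -0.043, 0.999, -0.001]
contact_force: [0.1, -6.7, -0.7]
grip_width: -0.0
finger_force: 3.0
```

>>> send_rows(
  increments=[
    {"grip":1,"tx":0,"ty":-1,"tz":0,"roll":0},
    {"grip":1,"tx":0,"ty":-1.2,"tz":0,"roll":0},
    {"grip":1,"tx":2.3,"ty":0,"tz":0,"roll":0},
    {"grip":1,"tx":2.4,"ty":0,"tz":0,"roll":0},
    {"grip":1,"tx":0,"ty":3,"tz":0,"roll":0},
    {"grip":1,"tx":0,"ty":3,"tz":0,"roll":0},
    {"grip":1,"tx":0,"ty":2.8,"tz":0,"roll":0},
    {"grip":1,"tx":-1.2,"ty":0,"tz":0,"roll":0},
    {"grip":1,"tx":-1.2,"ty":0,"tz":0,"roll":0},
    {"grip":1,"tx":0,"ty":0,"tz":0,"roll":0},
  ],
)

```text
time_s: 37.2
tool_pos: [0.6179, 0.0181, 0.0213]
eef_rot: [0.001, -0.043, 0.999, -0.001]
contact_force: [0.1, -0.2, 0.1]
grip_width: 0.002
finger_force: 0.0
```

Run:
```python
from h import *
go(*j2w(20,0),21,95);bars()
```

```text
t 37.2 p [617.9  18.1  21.3] jig [3.4 0.9] ang 94.91 roll -0.09 shift cm [-1.66 -0.09  0.03] F [ 0.1 -0.2  0.1]
side bar pts 407 z 38.0
[[-59.0, -53.0, -47.0, -41.0, -35.0, -29.0, -23.0, -17.0, -11.0, -5.0, 1.0, 7.0, 13.0, 19.0, 25.0, 31.0, 37.0], [18.2, 20.0, 19.2, 20.2, 19.9, 20.1, 20.3, 19.8, 21.2, -7.0, -6.7, 20.0, 20.9, 22.0, 34.4, 39.2, 44.2], [58.6, 58.1, 57.5, 59.5, 59.6, 56.1, 60.0, 59.0, 59.5, 56.8, 59.0, 58.5, 58.2, 57.3, 58.5, 58.9, 57.8]]
y -60.4 53.9
```

>>> send_rows(
  increments=[
    {"grip":1,"tx":-0.5,"ty":0,"tz":0,"roll":0},
    {"grip":1,"tx":-0.4,"ty":0.05,"tz":0,"roll":0},
    {"grip":1,"tx":-0.4,"ty":0.05,"tz":0,"roll":0},
    {"grip":1,"tx":-0.4,"ty":0.05,"tz":0,"roll":0},
    {"grip":1,"tx":-0.4,"ty":0.05,"tz":0,"roll":0},
    {"grip":1,"tx":0,"ty":0,"tz":0,"roll":0},
    {"grip":1,"tx":0,"ty":0,"tz":0,"roll":0},
  ],
)

```text
time_s: 38.12
tool_pos: [0.6339, 0.0213, 0.0203]
eef_rot: [-0.003, -0.043, 0.999, -0.001]
contact_force: [-4.9, -2.6, 2.8]
grip_width: -0.004
finger_force: 2.4
```

Run:
```python
from h import *
go(*j2w(27,0),21,95);bars();profile()
```

```text
t 38.12 p [633.9  21.3  20.3] jig [19.7  2.7] ang 94.93 roll -0.07 shift cm [-0.73 -0.27 -0.07] F [-4.9 -2.6  2.8]
side bar pts 368 z 38.1
[[-59.0, -53.0, -47.0, -41.0, -35.0, -29.0, -23.0, -17.0, -11.0, -5.0, 1.0, 7.0, 13.0, 19.0, 25.0], [31.0, 29.5, 28.7, 29.5, 30.1, 28.9, 29.3, 28.5, 29.1, 8.4, 9.0, 34.4, 37.0, 40.9, 40.2], [67.2, 68.4, 67.6, 66.2, 68.7, 65.9, 67.8, 68.2, 66.8, 68.1, 67.5, 67.8, 66.7, 67.5, 67.1]]
y -61.0 41.4
p [634.   21.3  20.3] [19.7  2.7] 0.003084108821274693
6 48 x 8.3 47.7 at y -61.0 | y -65.0 -3.0
12 198 x -10.3 47.9 at y -18.0 | y -64.0 38.0
18 175 x -11.8 47.8 at y 23.0 | y -64.0 33.0
24 21 x -12.0 8.8 at y -7.0 | y -14.0 4.0
30 16 x -12.2 8.6 at y -7.0 | y -15.0 4.0
36 22 x -12.5 8.6 at y -6.0 | y -14.0 8.0
42 13 x -12.5 6.4 at y -12.0 | y -15.0 6.0
48 4 x -13.5 36.5 at y -44.0 | y -44.0 5.0
54 23 x -14.4 37.6 at y 33.0 | y -44.0 39.0
60 33 x -14.4 7.1 at y -31.0 | y -33.0 38.0
66 18 x -13.1 30.0 at y -12.0 | y -38.0 39.0
72 41 x -13.4 29.3 at y -37.0 | y -88.0 40.0
78 80 x -18.2 29.5 at y -52.0 | y -90.0 49.0
84 56 x -18.3 29.4 at y -18.0 | y -88.0 51.0
90 66 x -17.9 29.4 at y -1.0 | y -89.0 51.0
96 238 x -18.4 47.9 at y -13.0 | y -90.0 28.0
102 134 x -20.1 47.8 at y -34.0 | y -83.0 29.0
108 63 x -20.3 47.3 at y -49.0 | y -52.0 18.0
114 58 x -20.8 19.4 at y -11.0 | y -45.0 9.0
120 34 x -11.8 8.6 at y -36.0 | y -43.0 -6.0
126 24 x -11.6 9.0 at y -35.0 | y -41.0 -13.0
132 21 x -11.4 8.3 at y -35.0 | y -40.0 -21.0
138 37 x -35.0 21.9 at y -28.0 | y -39.0 -8.0
144 64 x -38.0 32.1 at y -18.0 | y -37.0 2.0
```

>>> send_rows(
  increments=[
    {"grip":1,"tx":0,"ty":-0.3,"tz":0,"roll":0},
    {"grip":1,"tx":0,"ty":0,"tz":0,"roll":0},
    {"grip":1,"tx":0,"ty":0,"tz":0,"roll":0},
  ],
)

```text
time_s: 38.6
tool_pos: [0.637, 0.0207, 0.0205]
eef_rot: [0.0, -0.044, 0.999, -0.0]
contact_force: [-1.4, -0.7, -1.1]
grip_width: -0.001
finger_force: 0.7
```

Run:
```python
from h import *
go(*j2w(27,0),21,95);bars()
```

```text
t 38.6 p [637.   20.7  20.5] jig [22.6  1.8] ang 95.03 roll 0.03 shift cm [-0.44 -0.19 -0.05] F [-1.4 -0.7 -1.1]
side bar pts 373 z 38.2
[[-59.0, -53.0, -47.0, -41.0, -35.0, -29.0, -23.0, -17.0, -11.0, -5.0, 1.0, 7.0, 13.0, 19.0, 25.0], [33.6, 32.5, 32.4, 33.2, 33.0, 32.2, 31.8, 32.8, 32.6, 10.9, 32.8, 39.5, 38.7, 41.3, 42.2], [72.0, 70.6, 70.2, 70.2, 68.3, 70.4, 71.1, 69.2, 71.5, 68.7, 72.4, 71.6, 68.7, 70.3, 70.9]]
y -62.2 39.7
```

>>> send_rows(
  increments=[
    {"grip":1,"tx":-0.2,"ty":0,"tz":0,"roll":0},
    {"grip":1,"tx":-0.15,"ty":0,"tz":0,"roll":0},
    {"grip":1,"tx":0,"ty":0,"tz":0,"roll":0},
    {"grip":1,"tx":0,"ty":0,"tz":0,"roll":0},
  ],
)

```text
time_s: 39.15
tool_pos: [0.6407, 0.021, 0.0208]
eef_rot: [0.0, -0.044, 0.999, 0.0]
contact_force: [-1.8, 0.1, -0.9]
grip_width: 0.0
finger_force: 0.5
```

Run:
```python
from h import *
go(*j2w(27,0),21,95);bars()
s,e=manip.grab_frame("side");P=cloud("side",e)*1000
a=np.radians(YAW);d=P[...,:2]-JO;x=np.cos(a)*d[...,0]+np.sin(a)*d[...,1];y=-np.sin(a)*d[...,0]+np.cos(a)*d[...,1];z=P[...,2]
for lo,hi in((93,100),(100,108),(108,116),(117,124)):
    k=(z>lo)&(z<hi)&(y<-50)&(y>-140)&(x>30)&(x<110);print("beam",lo,np.percentile(x[k],[2,10,50,95]).round(1))
for n in [(86,90),(91,98),(98,110),(110,122)]:
    k=(z>n[0])&(z<n[1])&(abs(y)<18)&(x<40)&(x>-10);print("palm",n,np.percentile(x[k],[2,50,98]).round(1) if k.sum() else 0)
```

```text
t 39.15 p [640.7  21.   20.8] jig [26.3  1.8] ang 95.02 roll 0.02 shift cm [-0.07 -0.18 -0.02] F [-1.8  0.1 -0.9]
side bar pts 361 z 38.0
[[-59.0, -53.0, -47.0, -41.0, -35.0, -29.0, -23.0, -17.0, -11.0, -5.0, 1.0, 7.0, 13.0, 19.0, 25.0, 37.0], [36.5, 35.7, 36.4, 35.4, 35.7, 37.0, 36.4, 35.9, 37.2, 15.4, 15.0, 40.1, 44.1, 46.0, 50.4, 67.8], [73.5, 71.1, 75.0, 75.0, 74.0, 74.6, 73.4, 74.6, 74.8, 74.4, 73.0, 70.1, 75.1, 74.5, 73.0, 73.8]]
y -61.7 38.3
beam 93 [47.2 47.3 47.9 48.8]
beam 100 [46.8 47.2 47.9 48.6]
beam 108 [36.2 46.8 47.7 48.7]
beam 117 [47.5 50.7 73.3 98.2]
palm (86, 90) [12.8 13.5 16.2]
palm (91, 98) [11.2 13.6 19.6]
palm (98, 110) [ 7.4 10.7 26. ]
palm (110, 122) [ 7.3  8.9 15.3]
```

Run:
```python
from h import *
s,e=manip.grab_frame("side");P=cloud("side",e)*1000
a=np.radians(YAW);d=P[...,:2]-JO;x=np.cos(a)*d[...,0]+np.sin(a)*d[...,1];y=-np.sin(a)*d[...,0]+np.cos(a)*d[...,1];z=P[...,2]
for b in range(-150,110,20):
    k=(z>93)&(z<114)&(y>b)&(y<b+20)&(x>40)&(x<60)
    k2=(z>16)&(z<34)&(y>b)&(y<b+20)&(x>60)&(x<95)
    n=(abs(z-12)<4)&(y>b)&(y<b+20)&(x<-100)
    print(b,"beamface",k.sum(),np.median(x[k]).round(1) if k.sum() else "","fence",k2.sum(),np.percentile(x[k2],[50,90]).round(1) if k2.sum() else "","bednear",x[n].min().round(1) if n.sum() else "")
k=(z>18)&(z<30)&(y>30)&(y<90)&(x>10)&(x<80);print("stop front",np.percentile(x[k],[5,25,50]).round(1),np.percentile(y[k],[5,50]).round(1))
```

```text
-150 beamface 60 49.3 fence 50 [81.6 90.9] bednear -122.4
-130 beamface 23 47.8 fence 18 [83.1 84.9] bednear -122.7
-110 beamface 25 47.7 fence 24 [82.9 85.9] bednear -122.4
-90 beamface 22 47.9 fence 17 [83.1 84.3] bednear -122.3
-70 beamface 19 47.9 fence 43 [69.6 82.5] bednear -664.0
-50 beamface 21 47.8 fence 4 [83.  83.6] bednear -686.4
-30 beamface 15 47.7 fence 1 [71.9 71.9] bednear -700.7
-10 beamface 8 48.1 fence 0  bednear -706.4
10 beamface 0  fence 0  bednear -712.5
30 beamface 0  fence 0  bednear -712.1
50 beamface 0  fence 0  bednear -711.9
70 beamface 0  fence 0  bednear -707.8
90 beamface 0  fence 1 [81.7 81.7] bednear -571.1Traceback (most recent call last):
  File "<stdin>", line 9, in <module>
    return _quantile_unchecked(
        a, q, axis, out, overwrite_input, method, keepdims, weights)
    return _ureduce(a,
                    func=_quantile_ureduce_func,
    ...<5 lines>...
                    overwrite_input=overwrite_input,
                    method=method)
    r = func(a, **kwargs)
    result = _quantile(arr,
                       quantiles=q,
    ...<2 lines>...
                       out=out,
                       weights=wgt)
    slices_having_nans = np.isnan(arr[-1, ...])
                                  ~~~^^^^^^^^^
IndexError: index -1 is out of bounds for axis 0 with size 0
```

>>> send_rows(
  increments=[
    {"grip":1,"tx":-0.15,"ty":0,"tz":0,"roll":0},
    {"grip":1,"tx":-0.15,"ty":0,"tz":0,"roll":0},
    {"grip":1,"tx":-0.1,"ty":0,"tz":0,"roll":0},
    {"grip":1,"tx":0,"ty":0,"tz":0,"roll":0},
  ],
)

```text
time_s: 39.8
tool_pos: [0.6446, 0.0211, 0.0208]
eef_rot: [0.0, -0.044, 0.999, -0.0]
contact_force: [-2.8, 0.5, 0.5]
grip_width: 0.002
finger_force: 1.1
```

```bash
sed -i 's/^def bars/def far():\n    s,e=manip.grab_frame("side");P=cloud("side",e)*1000\n    a=np.radians(YAW);d=P[...,:2]-JO-[2.7*np.cos(a),2.7*np.sin(a)];x=np.cos(a)*d[...,0]+np.sin(a)*d[...,1];y=-np.sin(a)*d[...,0]+np.cos(a)*d[...,1];z=P[...,2];return s,x,y,z\ndef bars/' h.py
python3 - <<'E'
from h import *
go(*j2w(30,0),21,95);bars()
s,x,y,z=far()
# near-face (vertical) of bar
for b in range(-60,-10,10):
    k=(z>16)&(z<33)&(y>b)&(y<b+10)&(x>20)&(x<50);print(b,k.sum(),np.median(x[k]).round(1) if k.sum() else "")
g=(abs(y)<26)&(z>70)&(z<126)&(x>20)&(x<44)
for b in range(70,126,6):
    k=g&(z>=b)&(z<b+6);print(b,k.sum(),x[k].max().round(1) if k.sum() else "")
E
```

```text
t 39.8 p [644.6  21.1  20.8] jig [30.2  1.6] ang 95.01 roll 0.01 shift cm [ 0.02 -0.16 -0.02] F [-2.8  0.5  0.5]
side bar pts 322 z 38.0
[[-59.0, -53.0, -47.0, -41.0, -35.0, -29.0, -23.0, -17.0, -11.0, -5.0, 1.0, 7.0, 13.0, 19.0, 25.0], [40.2, 39.6, 39.4, 39.2, 40.3, 39.8, 39.5, 40.3, 39.8, 18.7, 44.0, 45.8, 46.8, 49.0, 50.9], [76.7, 73.2, 73.0, 73.7, 73.4, 73.3, 74.8, 75.3, 73.6, 73.7, 74.9, 68.9, 71.1, 75.5, 69.9]]
y -62.4 36.9
-60 28 41.7
-50 9 37.5
-40 8 37.7
-30 10 37.6
-20 8 37.3
70 0 
76 4 29.2
82 0 
88 0 
94 2 22.6
100 4 26.9
106 1 27.4
112 4 43.6
118 1 22.5
124 0
```

The side view puts the bar's near face 2.5 mm short of home, and the gripper's palm is about 2 mm from the beam, so I can't push it quasi-statically much further. I'll give it short, gentle taps, increasing the speed gradually.

>>> send_rows(
  increments=[
    {"grip":1,"tx":1.0,"ty":-0.05,"tz":0,"roll":0},
    {"grip":1,"tx":1.0,"ty":-0.05,"tz":0,"roll":0},
    {"grip":1,"tx":0,"ty":0,"tz":0,"roll":0},
    {"grip":1,"tx":0,"ty":0,"tz":0,"roll":0},
    {"grip":1,"tx":-1.9,"ty":0,"tz":0,"roll":0},
  ],
)

```text
time_s: 40.52
tool_pos: [0.6426, 0.02, 0.0206]
eef_rot: [-0.001, -0.043, 0.999, 0.0]
contact_force: [-0.0, 0.3, -0.4]
grip_width: 0.003
finger_force: 0.0
```

>>> send_rows(
  increments=[
    {"grip":1,"tx":0,"ty":0,"tz":0,"roll":0},
  ],
)

```text
time_s: 40.65
tool_pos: [0.6448, 0.0205, 0.021]
eef_rot: [0.001, -0.044, 0.999, -0.0]
contact_force: [-0.1, 0.2, 0.7]
grip_width: -0.001
finger_force: 0.0
```

>>> send_rows(
  increments=[
    {"grip":1,"tx":0,"ty":0,"tz":0,"roll":0},
  ],
)

```text
time_s: 40.78
tool_pos: [0.6433, 0.0201, 0.0207]
eef_rot: [-0.0, -0.044, 0.999, -0.0]
contact_force: [0.2, 0.4, -0.1]
grip_width: 0.001
finger_force: 0.0
```

```bash
cat >> h.py <<'E'
def near():
    s,x,y,z=far();o=[]
    for b in range(-55,-15,10):
        k=(z>16)&(z<33)&(y>b)&(y<b+10)&(x>20)&(x<50);o.append((b+5,k.sum(),np.median(x[k]).round(1) if k.sum() else None))
    k=(z>16)&(z<33)&(x>48)&(x<72)&(y>-75)&(y<-50);print("near face",o,"end y",k.sum(),np.median(y[k]).round(1))
E
python3 - <<'E'
from h import *
go(*j2w(30,0),21,95);near()
E
```

```text
t 40.77 p [643.3  20.1  20.7] jig [28.9  0.7] ang 95.02 roll 0.02 shift cm [-0.11 -0.07 -0.03] F [ 0.2  0.4 -0.1]
near face [(-50, np.int64(6), np.float64(39.0)), (-40, np.int64(10), np.float64(38.8)), (-30, np.int64(8), np.float64(38.8)), (-20, np.int64(6), np.float64(39.0))] end y 47 -58.9
```

>>> send_rows(
  increments=[
    {"grip":1,"tx":1.5,"ty":0,"tz":0,"roll":0},
    {"grip":1,"tx":2.5,"ty":0,"tz":0,"roll":0},
    {"grip":0.5,"tx":1.0,"ty":-2.5,"tz":0,"roll":0},
    {"grip":0,"tx":0,"ty":-2.6,"tz":0,"roll":0},
    {"grip":0,"tx":0,"ty":0,"tz":0.6,"roll":4.5},
    {"grip":0,"tx":0,"ty":0,"tz":1,"roll":4.5},
    {"grip":0,"tx":-1.48,"ty":0.23,"tz":0,"roll":0},
    {"grip":0,"tx":-1.48,"ty":0.23,"tz":0,"roll":0},
    {"grip":0,"tx":0,"ty":0,"tz":0,"roll":0},
    {"grip":0,"tx":0,"ty":0,"tz":0,"roll":0},
  ],
)

```text
time_s: 42.08
tool_pos: [0.627, -0.0327, 0.0046]
eef_rot: [-0.001, 0.035, 0.999, -0.0]
contact_force: [0.7, 0.5, -0.4]
grip_width: 1.0
finger_force: 0.0
```

Run:
```python
from h import *
go(*j2w(20,-50),5,86);near()
s,x,y,z=far()
t=w2j(*(manip.read_state()["tool_pos"][:2]*1000))
g=(z>24)&(z<130)&(x>-60)&(x<43.5)&(y>-140)&(y<30)
for b in range(24,130,6):
    k=g&(z>=b)&(z<b+6)&~((z<42)&(x>36))
    if k.sum():
        i=np.where(k.ravel(),x.ravel(),-999).argmax();print(b,k.sum(),"maxx",x.ravel()[i].round(1),"y",y.ravel()[i].round())
p,d=manip.grab_frame("top");P=cloud("top",d)*1000;q=P[...,:2]-JO;a=np.radians(YAW);X=np.cos(a)*q[...,0]+np.sin(a)*q[...,1];Y=-np.sin(a)*q[...,0]+np.cos(a)*q[...,1];Z=P[...,2]
k=(Z>32)&(Z<42)&(X>10)&(X<48)&(Y>20)&(Y<80)
for b in range(34,50,2):
    kk=k&(X>=b)&(X<b+2);print("top",b,np.sort(Y[kk]).round(1).tolist()[-14:])
cv2.imwrite("pics/fin.png",np.hstack([cv2.resize(p[110:180,220:300],(400,350)),cv2.resize(s[180:260,300:390],(400,350))]))
```

```text
t 42.08 p [627.  -32.7   4.6] jig [  8.  -50.5] ang 86.0 roll -0.0 shift cm [-1.17  0.23 -0.04] F [ 0.7  0.5 -0.4]
near face [(-50, np.int64(7), np.float64(38.9)), (-40, np.int64(6), np.float64(38.9)), (-30, np.int64(4), np.float64(39.1)), (-20, np.int64(0), None)] end y 50 -58.9
24 2 maxx 4.4 y -98.0
30 14 maxx 16.2 y -5.0
36 21 maxx 15.1 y -7.0
42 25 maxx 13.7 y -11.0
48 19 maxx 7.6 y -99.0
54 23 maxx 6.5 y -101.0
60 5 maxx 1.6 y -5.0
66 3 maxx 1.2 y 4.0
72 7 maxx 5.6 y -91.0
78 44 maxx 4.8 y -123.0
84 40 maxx 4.6 y -123.0
90 31 maxx 4.8 y -122.0
96 32 maxx 4.1 y -122.0
102 38 maxx 5.1 y -117.0
108 55 maxx 17.6 y -75.0
114 51 maxx 20.7 y -71.0
120 65 maxx 20.5 y -71.0
126 44 maxx 8.1 y -87.0
top 34 []
top 36 [69.8, 72.3, 74.8]
top 38 [62.3, 67.2, 74.7]
top 40 [24.6, 27.1, 32.1, 34.5, 39.5, 41.9, 44.4, 46.9, 54.6, 57.1, 62.0, 64.5]
top 42 [29.4, 31.8, 34.3, 39.3, 41.8, 49.4, 51.9, 54.4, 56.9, 59.3, 64.3, 69.6, 71.7, 72.0]
top 44 [21.7, 24.2, 26.7, 31.6, 36.6, 36.8, 44.0, 44.3, 46.7, 51.8, 54.2, 56.6, 66.8, 74.2]
top 46 [29.2, 34.2, 36.4, 41.5, 46.5, 49.0, 51.5, 53.8, 56.4, 64.2, 66.6, 69.1, 71.5, 74.1]
top 48 []
```

View pics/fin.png

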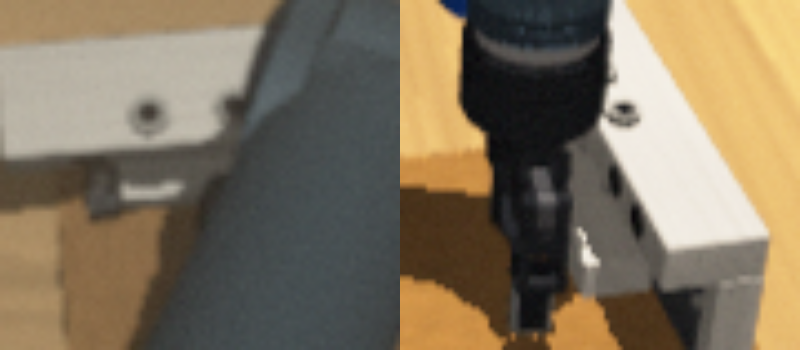

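The last picture shows the bar strip at (150,190) tight against the stop, and the finger turned 9° and clear of the beam. With one finger leading there is room to push slowly to the fence.

>>> send_rows(
  increments=[
    {"grip":0,"tx":-0.5,"ty":0.08,"tz":0,"roll":0},
    {"grip":0,"tx":-0.5,"ty":0.08,"tz":0,"roll":0},
    {"grip":0,"tx":-0.3,"ty":0.05,"tz":0,"roll":0},
    {"grip":0,"tx":-0.2,"ty":0.03,"tz":0,"roll":0},
    {"grip":0,"tx":0,"ty":0,"tz":0,"roll":0},
    {"grip":0,"tx":0,"ty":0,"tz":0,"roll":0},
  ],
)

```text
time_s: 42.98
tool_pos: [0.643, -0.0312, 0.0047]
eef_rot: [-0.0, 0.035, 0.999, -0.0]
contact_force: [-0.1, 0.2, 0.7]
grip_width: 1.0
finger_force: 0.0
```

>>> send_rows(
  increments=[
    {"grip":0,"tx":-0.1,"ty":0.02,"tz":0,"roll":0},
    {"grip":0,"tx":0,"ty":0,"tz":0,"roll":0},
    {"grip":0,"tx":0,"ty":0,"tz":0,"roll":0},
  ],
)

```text
time_s: 43.35
tool_pos: [0.6434, -0.0312, 0.0046]
eef_rot: [-0.001, 0.035, 0.999, -0.0]
contact_force: [-1.5, -1.2, 1.3]
grip_width: 1.002
finger_force: 1.0
```

Run:
```python
from h import *
go(*j2w(24,-50),5,86);near()
```

```text
t 43.35 p [643.4 -31.2   4.6] jig [ 24.6 -50.4] ang 86.01 roll 0.01 shift cm [ 0.06  0.03 -0.04] F [-1.5 -1.2  1.3]
near face [(-50, np.int64(0), None), (-40, np.int64(1), np.float64(39.4)), (-30, np.int64(2), np.float64(38.9)), (-20, np.int64(0), None)] end y 51 -59.3
```

>>> send_rows(
  increments=[
    {"grip":0,"tx":-0.1,"ty":0.02,"tz":0,"roll":0},
    {"grip":0,"tx":0,"ty":0,"tz":0,"roll":0},
    {"grip":0,"tx":0,"ty":0,"tz":0,"roll":0},
  ],
)

```text
time_s: 43.78
tool_pos: [0.6444, -0.0311, 0.0046]
eef_rot: [-0.001, 0.035, 0.999, -0.0]
contact_force: [-3.6, -0.6, 2.1]
grip_width: 1.001
finger_force: 1.8
```

>>> send_rows(
  increments=[
    {"grip":0,"tx":-0.1,"ty":0.02,"tz":0,"roll":0},
    {"grip":0,"tx":0,"ty":0,"tz":0,"roll":0},
    {"grip":0,"tx":0,"ty":0,"tz":0,"roll":0},
  ],
)

```text
time_s: 44.15
tool_pos: [0.6444, -0.0311, 0.0045]
eef_rot: [-0.002, 0.035, 0.999, -0.0]
contact_force: [-7.3, -0.8, 3.2]
grip_width: 1.0
finger_force: 1.8
```

Run:
```python
from h import *
go(*j2w(24,-50),5,86);near()
s,x,y,z=far()
for b in range(72,126,6):
    k=(z>=b)&(z<b+6)&(abs(y+70)<25)&(x>20)&(x<52);print(b,np.sort(x[k]).round(1)[-12:].tolist())
print(manip.read_state()["torque"].round(2))
```

```text
t 44.15 p [644.4 -31.1   4.5] jig [ 25.5 -50.4] ang 86.04 roll 0.04 shift cm [ 0.16  0.01 -0.05] F [-7.3 -0.8  3.2]
near face [(-50, np.int64(0), None), (-40, np.int64(1), np.float64(40.4)), (-30, np.int64(1), np.float64(40.1)), (-20, np.int64(0), None)] end y 45 -58.9
72 []
78 []
84 []
90 [44.8, 45.2, 45.5, 46.1, 46.6]
96 [44.4, 44.5, 44.8, 45.2, 45.3, 45.7, 45.7, 45.8, 45.9, 45.9, 45.9, 46.5]
102 [44.6, 44.8, 45.5, 45.6, 45.6, 45.6, 45.6, 45.8, 45.9, 46.0]
108 [44.5, 44.6, 44.6, 44.8, 44.9, 44.9, 45.3, 45.4, 45.4, 45.5, 45.6, 45.6]
114 [45.9, 46.0, 46.6, 46.8, 47.1, 48.5, 49.2, 49.9, 50.1, 51.6, 51.7, 51.7]
120 [49.1, 49.2, 49.2, 49.8, 50.2, 50.4, 51.1, 51.7, 51.9, 51.9, 51.9, 52.0]
[0.07 1.16 0.32]
```

The near face now reads 40 mm and the push stalls, so the bar is on the fence. I'll back away and verify.

>>> send_rows(
  increments=[
    {"grip":0,"tx":0.5,"ty":-0.08,"tz":0,"roll":0},
    {"grip":0,"tx":1.5,"ty":-0.2,"tz":0,"roll":0},
    {"grip":0,"tx":3,"ty":-0.4,"tz":0,"roll":0},
    {"grip":0,"tx":5,"ty":-0.8,"tz":0,"roll":0},
    {"grip":0,"tx":5,"ty":0,"tz":-3,"roll":0},
    {"grip":0,"tx":3,"ty":-4,"tz":-5,"roll":0},
    {"grip":0,"tx":0,"ty":-5,"tz":-4,"roll":0},
    {"grip":0,"tx":0,"ty":-5,"tz":0,"roll":0},
    {"grip":0,"tx":0,"ty":-5,"tz":0,"roll":0},
    {"grip":0,"tx":0,"ty":0,"tz":0,"roll":0},
  ],
)

```text
time_s: 45.5
tool_pos: [0.4568, -0.2229, 0.1196]
eef_rot: [0.003, 0.04, 0.999, -0.002]
contact_force: [0.7, 0.2, 0.0]
grip_width: 1.0
finger_force: 0.0
```

Run:
```python
from h import *
go(*j2w(24,-50),5,86);near()
s,x,y,z=far()
k=(z>34)&(z<42)&(y>-75)&(y<58)&(x>30)&(x<78)
for b in range(-65,60,12):
    kk=k&(y>=b)&(y<b+12);print("top face",b,kk.sum(),x[kk].min().round(1) if kk.sum() else "",x[kk].max().round(1) if kk.sum() else "")
for b in range(-60,60,12):
    kk=(z>16)&(z<33)&(y>b)&(y<b+12)&(x>20)&(x<50);print("face",b,kk.sum(),np.median(x[kk]).round(2) if kk.sum() else "")
# y reference of side frame: bed side edge at jig y=-132 and beam end y=-151
kk=(z>93)&(z<116)&(x>55)&(x<95)&(y<-120)&(y>-165);print("beam end y (-151)",np.median(y[kk]).round(2))
kk=(z>16)&(z<33)&(x>48)&(x<74)&(y>-75)&(y<-50);print("bar end y (-60)",np.median(y[kk]).round(2))
kk=(z>36)&(z<80)&(x>68)&(x<106)&(y<-130)&(y>-165);print("post side (-151)",np.median(y[kk]).round(2))
p,d=manip.grab_frame("top");hsv=cv2.cvtColor(p,40)
P=cloud("top",d)*1000;q=P[...,:2]-JO;a=np.radians(YAW);X=np.cos(a)*q[...,0]+np.sin(a)*q[...,1];Y=-np.sin(a)*q[...,0]+np.cos(a)*q[...,1];Z=P[...,2]
kk=(Z>32)&(Z<42)&(X>39)&(X<47)&(Y>50)&(Y<82)
o=np.argsort(Y[kk]);print(np.c_[Y[kk][o].round(1),hsv[...,2][kk][o]].tolist())
kb=(Z>110)&(Z<130)&(Y>-170)&(Y<130)&(X>30);print("beam ctr",rect("top",kb,.12))
ks=(Z>38)&(Z<60)&(abs(P[...,0]-459)<70)&(abs(P[...,1]-351)<70);print("servo",rect("top",ks,.044))
```

```text
t 45.5 p [ 456.8 -222.9  119.6] jig [-177.9 -225.2] ang 85.47 roll -0.53 shift cm [-17.15  20.5   11.48] F [0.7 0.2 0. ]
near face [(-50, np.int64(8), np.float64(40.2)), (-40, np.int64(7), np.float64(40.2)), (-30, np.int64(8), np.float64(40.1)), (-20, np.int64(8), np.float64(40.4))] end y 51 -59.1
top face -65 35 39.7 71.3
top face -53 43 40.3 71.7
top face -41 42 39.3 72.3
top face -29 42 40.4 73.0
top face -17 38 40.6 72.1
top face -5 39 39.7 71.4
top face 7 39 39.7 71.0
top face 19 30 39.2 70.4
top face 31 37 40.5 72.2
top face 43 36 40.6 71.3
top face 55 6 41.4 69.0
face -60 25 42.39
face -48 12 40.37
face -36 8 39.7
face -24 10 40.08
face -12 8 40.25
face 0 9 39.81
face 12 10 40.26
face 24 8 39.68
face 36 8 40.27
face 48 11 40.24
beam end y (-151) -148.89
bar end y (-60) -59.16
post side (-151) -148.54
[[51.6, 178.0], [51.8, 152.0], [54.2, 180.0], [54.4, 156.0], [56.8, 153.0], [59.1, 143.0], [59.3, 124.0], [61.6, 91.0], [61.8, 90.0], [62.0, 79.0], [64.2, 77.0], [64.3, 87.0], [66.8, 88.0], [69.3, 86.0], [72.0, 85.0], [72.2, 84.0], [74.2, 86.0], [74.4, 85.0], [74.6, 86.0]]
beam ctr (array([687.9,   3.5]), array([ 57., 261.]), 4.96)
servo (array([456.5, 349.6]), array([49.6, 32.8]), 7.03)
```

The bar is flat on the fence and square: the near face reads 40.1 ±0.3 along its length. It has slipped about 1.3 mm off the stop, though: its end is at -61.3 once corrected by the beam-end reference. I'll press it lightly against the fence and drag it +y by friction.

>>> send_rows(
  increments=[
    {"grip":0,"tx":-2.6,"ty":3.4,"tz":0,"roll":-0.5},
    {"grip":0,"tx":-2.6,"ty":3.4,"tz":0,"roll":0},
    {"grip":0,"tx":-2.6,"ty":3.4,"tz":0,"roll":0},
    {"grip":0,"tx":-2.6,"ty":3.4,"tz":0,"roll":0},
    {"grip":0,"tx":-2.6,"ty":3.4,"tz":0,"roll":0},
    {"grip":0,"tx":-2.2,"ty":3.2,"tz":2,"roll":0},
    {"grip":0,"tx":0,"ty":0,"tz":4,"roll":0},
    {"grip":0,"tx":0,"ty":0,"tz":3.5,"roll":0},
    {"grip":0,"tx":0,"ty":0,"tz":2,"roll":0},
    {"grip":0,"tx":0,"ty":0,"tz":0,"roll":0},
    {"grip":0,"tx":0,"ty":0,"tz":0,"roll":0},
  ],
)

```text
time_s: 47.02
tool_pos: [0.6218, -0.0247, 0.0043]
eef_rot: [0.001, 0.03, 1.0, 0.0]
contact_force: [0.3, -0.4, 0.2]
grip_width: 0.999
finger_force: 0.0
```

Run:
```python
from h import *
go(*j2w(25.3,-52),5,86)
```

```text
t 47.02 p [621.8 -24.7   4.3] jig [  3.6 -42. ] ang 86.52 roll 0.52 shift cm [-2.3  -0.64 -0.06] F [ 0.3 -0.4  0.2]
```

>>> send_rows(
  increments=[
    {"grip":0,"tx":-1,"ty":-0.4,"tz":0,"roll":0.5},
    {"grip":0,"tx":-0.8,"ty":-0.3,"tz":0,"roll":0},
    {"grip":0,"tx":-0.2,"ty":0,"tz":0,"roll":0},
    {"grip":0,"tx":0,"ty":0,"tz":0,"roll":0},
    {"grip":0,"tx":-0.2,"ty":0.03,"tz":0,"roll":0},
    {"grip":0,"tx":-0.2,"ty":0.03,"tz":0,"roll":0},
    {"grip":0,"tx":-0.1,"ty":0.03,"tz":0,"roll":0},
    {"grip":0,"tx":0,"ty":0,"tz":0,"roll":0},
  ],
)

```text
time_s: 48.02
tool_pos: [0.6444, -0.0325, 0.0028]
eef_rot: [-0.001, 0.035, 0.999, 0.0]
contact_force: [-1.2, -0.6, 1.6]
grip_width: 1.0
finger_force: 0.8
```

```bash
cat >> h.py <<'E'
def endy():
    s,x,y,z=far();k=(z>16)&(z<33)&(x>48)&(x<74)&(y>-75)&(y<-50);k2=(z>93)&(z<116)&(x>55)&(x<95)&(y<-120)&(y>-165)
    print("bar end",(y[k].mean()-(y[k2].mean()+151)).round(2),y[k].std().round(2),k.sum())
E
python3 - <<'E'
from h import *
go(*j2w(25.3,-50),5,86);endy()
E
```

```text
t 48.02 p [644.4 -32.5   2.8] jig [ 25.4 -51.8] ang 86.02 roll 0.02 shift cm [ 0.04  0.18 -0.22] F [-1.2 -0.6  1.6]
bar end -61.13 2.8 54
```

>>> send_rows(
  increments=[
    {"grip":0,"tx":-0.2,"ty":0.03,"tz":0,"roll":0},
    {"grip":0,"tx":0.02,"ty":0.1,"tz":0,"roll":0},
    {"grip":0,"tx":0.02,"ty":0.1,"tz":0,"roll":0},
    {"grip":0,"tx":0.02,"ty":0.1,"tz":0,"roll":0},
    {"grip":0,"tx":0.02,"ty":0.1,"tz":0,"roll":0},
    {"grip":0,"tx":0,"ty":0,"tz":0,"roll":0},
  ],
)

```text
time_s: 48.82
tool_pos: [0.6442, -0.0309, 0.0023]
eef_rot: [-0.002, 0.035, 0.999, -0.001]
contact_force: [-3.5, -3.3, 0.6]
grip_width: 0.998
finger_force: 1.4
```

Run:
```python
from h import *
go(*j2w(25.3,-50),5,86);endy();near()
```

```text
t 48.83 p [644.2 -30.9   2.3] jig [ 25.4 -50.2] ang 85.95 roll -0.05 shift cm [ 0.01  0.02 -0.27] F [-3.5 -3.3  0.6]
bar end -60.75 2.05 56
near face [(-50, np.int64(0), None), (-40, np.int64(0), None), (-30, np.int64(0), None), (-20, np.int64(2), np.float64(23.4))] end y 44 -58.8
```

>>> send_rows(
  increments=[
    {"grip":0,"tx":0.02,"ty":0.1,"tz":0,"roll":0},
    {"grip":0,"tx":0.02,"ty":0.1,"tz":0,"roll":0},
    {"grip":0,"tx":0.02,"ty":0.1,"tz":0,"roll":0},
    {"grip":0,"tx":0,"ty":0,"tz":0,"roll":0},
  ],
)

```text
time_s: 49.42
tool_pos: [0.6439, -0.0273, 0.0021]
eef_rot: [-0.002, 0.035, 0.999, -0.001]
contact_force: [-4.0, -2.8, -0.6]
grip_width: 1.002
finger_force: 1.3
```

Run:
```python
from h import *
go(*j2w(25.3,-50),5,86);endy();endy()
```

```text
t 49.42 p [643.9 -27.3   2.1] jig [ 25.4 -46.6] ang 85.97 roll -0.03 shift cm [-0.04 -0.34 -0.29] F [-4.  -2.8 -0.6]
bar end -60.87 1.13 50
bar end -60.37 1.68 51
```

>>> send_rows(
  increments=[
    {"grip":0,"tx":-0.1,"ty":0.1,"tz":0,"roll":0},
    {"grip":0,"tx":0.02,"ty":0.1,"tz":0,"roll":0},
    {"grip":0,"tx":0.02,"ty":0.1,"tz":0,"roll":0},
    {"grip":0,"tx":0.02,"ty":0.1,"tz":0,"roll":0},
    {"grip":0,"tx":0,"ty":0,"tz":0,"roll":0},
  ],
)

```text
time_s: 50.15
tool_pos: [0.6435, -0.0235, 0.0018]
eef_rot: [-0.003, 0.035, 0.999, -0.001]
contact_force: [-6.0, -3.6, -0.1]
grip_width: 1.003
finger_force: 1.0
```

```bash
cat >> h.py <<'E'
def endavg(n=6):
    A=[]
    for _ in range(n):
        s,x,y,z=far();k=(z>16)&(z<33)&(x>46)&(x<74)&(y>-66)&(y<-53);k2=(z>93)&(z<116)&(x>55)&(x<95)&(y<-140)&(y>-158)
        A.append(np.median(y[k])-np.median(y[k2])-151)
    print("bar end",np.mean(A).round(2),np.std(A).round(2))
E
python3 - <<'E'
from h import *
go(*j2w(25.3,-50),5,86);endavg()
E
```

```text
t 50.15 p [643.5 -23.5   1.8] jig [ 25.3 -42.8] ang 85.99 roll -0.01 shift cm [-0.11 -0.72 -0.32] F [-6.  -3.6 -0.1]
bar end -60.62 0.15
```

Run:
```python
from h import *
s,x,y,z=far()
k=(z>16)&(z<33)&(x>46)&(x<74)&(y>-66)&(y<-53);print("raw",np.median(y[k]))
bars()
```

```text
raw -58.67108568701658
side bar pts 132 z 37.9
[[-89.0, -59.0, -53.0, -47.0, -41.0, -35.0, -29.0, -23.0, -17.0], [6.6, 48.3, 49.6, 51.6, 56.3, 57.9, 60.1, 63.5, 64.6], [25.9, 76.8, 73.6, 73.7, 75.2, 73.6, 73.7, 75.7, 74.5]]
y -91.7 22.8
```

>>> send_rows(
  increments=[
    {"grip":0,"tx":-0.1,"ty":0.1,"tz":0,"roll":0},
    {"grip":0,"tx":0,"ty":0.15,"tz":0,"roll":0},
    {"grip":0,"tx":0,"ty":0.15,"tz":0,"roll":0},
    {"grip":0,"tx":0,"ty":0.15,"tz":0,"roll":0},
  ],
)

```text
time_s: 51.05
tool_pos: [0.6428, -0.0186, 0.0011]
eef_rot: [-0.005, 0.035, 0.999, -0.001]
contact_force: [-9.8, -3.7, 1.7]
grip_width: 1.005
finger_force: 0.1
```

Run:
```python
from h import *
go(*j2w(25.3,-50),5,86);endavg(3)
```

```text
t 51.05 p [642.8 -18.6   1.1] jig [ 25.1 -37.8] ang 86.01 roll 0.01 shift cm [-0.21 -1.2  -0.39] F [-9.8 -3.7  1.7]
bar end -60.39 0.18
```

>>> send_rows(
  increments=[
    {"grip":0,"tx":0.3,"ty":0,"tz":0,"roll":0},
    {"grip":0,"tx":0.5,"ty":-0.05,"tz":0,"roll":0},
    {"grip":0,"tx":1.5,"ty":-0.2,"tz":0,"roll":0},
    {"grip":0,"tx":4,"ty":-0.6,"tz":0,"roll":0},
    {"grip":0,"tx":5,"ty":-0.8,"tz":0,"roll":0},
    {"grip":0,"tx":4,"ty":-3,"tz":-3,"roll":0},
    {"grip":0,"tx":3,"ty":-5,"tz":-5,"roll":0},
    {"grip":0,"tx":0,"ty":-5,"tz":-4,"roll":0},
    {"grip":0,"tx":0,"ty":-5,"tz":0,"roll":0},
    {"grip":0,"tx":0,"ty":-5,"tz":0,"roll":0},
    {"grip":0,"tx":0,"ty":0,"tz":0,"roll":0},
  ],
)

```text
time_s: 52.58
tool_pos: [0.4556, -0.2447, 0.1148]
eef_rot: [0.003, 0.039, 0.999, -0.002]
contact_force: [-0.7, 0.1, -0.1]
grip_width: 1.001
finger_force: 0.0
```

Run:
```python
from h import *
go(*j2w(24,-50),5,86);endavg(4);near()
s,x,y,z=far()
for b in range(-48,60,18):
    kk=(z>16)&(z<33)&(y>b)&(y<b+18)&(x>20)&(x<50);print("face",b,kk.sum(),np.median(x[kk]).round(2) if kk.sum() else "")
p,d=manip.grab_frame("top");hsv=cv2.cvtColor(p,40)
P=cloud("top",d)*1000;q=P[...,:2]-JO;a=np.radians(YAW);X=np.cos(a)*q[...,0]+np.sin(a)*q[...,1];Y=-np.sin(a)*q[...,0]+np.cos(a)*q[...,1];Z=P[...,2]
kk=(Z>20)&(Z<45)&(X>39)&(X<48)&(Y>50)&(Y<82)
o=np.argsort(Y[kk]);print(np.c_[Y[kk][o].round(1),hsv[...,2][kk][o],Z[kk][o].round()].tolist())
```

```text
t 52.58 p [ 455.6 -244.7  114.8] jig [-181.  -246.9] ang 85.51 roll -0.49 shift cm [-17.12  22.69  10.99] F [-0.7  0.1 -0.1]
bar end -60.57 0.16
near face [(-50, np.int64(9), np.float64(40.2)), (-40, np.int64(7), np.float64(40.2)), (-30, np.int64(6), np.float64(40.1)), (-20, np.int64(6), np.float64(39.8))] end y 48 -58.9
face -48 16 40.17
face -30 15 39.68
face -12 12 40.21
face 6 15 40.1
face 24 12 39.8
face 42 11 40.47
[[51.5, 141.0, 36.0], [51.7, 180.0, 34.0], [51.9, 153.0, 36.0], [52.2, 96.0, 30.0], [54.0, 144.0, 36.0], [54.2, 182.0, 34.0], [54.4, 159.0, 36.0], [54.8, 97.0, 27.0], [56.6, 179.0, 36.0], [56.9, 157.0, 35.0], [57.2, 98.0, 29.0], [59.1, 145.0, 35.0], [59.6, 125.0, 27.0], [60.1, 92.0, 24.0], [61.5, 88.0, 37.0], [61.9, 94.0, 33.0], [62.0, 84.0, 35.0], [62.3, 78.0, 31.0], [64.1, 73.0, 36.0], [64.5, 86.0, 29.0], [64.7, 83.0, 30.0], [66.5, 77.0, 38.0], [66.8, 90.0, 34.0], [66.9, 86.0, 37.0], [67.3, 80.0, 30.0], [68.7, 85.0, 40.0], [69.1, 84.0, 35.0], [69.1, 83.0, 40.0], [69.5, 86.0, 34.0], [71.6, 88.0, 35.0], [71.8, 88.0, 33.0], [72.0, 88.0, 33.0], [72.3, 83.0, 30.0], [74.1, 87.0, 34.0], [74.2, 83.0, 36.0], [74.5, 85.0, 33.0]]
```

Run:
```python
from h import *
a=np.radians(YAW)
for _ in range(4):
    s,e=manip.grab_frame("side");P=cloud("side",e)*1000;hsv=cv2.cvtColor(s,40)
    d=P[...,:2]-JO;x=np.cos(a)*d[...,0]+np.sin(a)*d[...,1];y=-np.sin(a)*d[...,0]+np.cos(a)*d[...,1];z=P[...,2]
    m=(z>32)&(z<42)&(x>-90)&(x<77)&(y>-110)&(y<58)&(hsv[...,2]>60)&(hsv[...,1]<70);print("miny",y[m].min().round(2))
p,d=manip.grab_frame("top");g=cv2.cvtColor(p,6).astype(float)
# sub-pixel edges along jig y on the bar/stop top near jig x=43.., z=.037/.034; same for bar row
i=manip.camera_info("top");R=cv2.Rodrigues(i["rvec"])[0]
ys=np.arange(40,90,1.0)
for xx in(41,43,45):
    w=np.array([[*(j2w(xx,v)/1000),.036] for v in ys]);c=w@R.T+i["tvec"]
    u=(c[:,0]/c[:,2]*i["fx"]+i["cx"]).astype(np.float32);v=(c[:,1]/c[:,2]*i["fy"]+i["cy"]).astype(np.float32)
    L=cv2.remap(g.astype(np.float32),u[None],v[None],1)[0];print(xx,L.round().astype(int).tolist())
```

```text
miny -62.67
miny -61.79
miny -62.31
miny -61.3
41 [101, 101, 102, 103, 105, 106, 107, 107, 110, 112, 114, 116, 117, 117, 117, 113, 109, 106, 99, 93, 87, 81, 77, 78, 81, 82, 82, 82, 82, 81, 81, 80, 79, 80, 81, 81, 81, 81, 89, 97, 103, 108, 113, 111, 109, 107, 106, 104, 106, 107]
43 [137, 136, 135, 136, 137, 137, 137, 138, 142, 145, 149, 152, 155, 156, 157, 155, 153, 149, 137, 126, 111, 96, 85, 83, 81, 81, 83, 83, 82, 80, 80, 81, 81, 81, 81, 80, 77, 77, 82, 88, 94, 99, 102, 100, 97, 95, 92, 90, 90, 90]
45 [155, 151, 150, 151, 152, 153, 154, 156, 160, 164, 167, 170, 172, 175, 175, 174, 173, 167, 152, 136, 117, 96, 82, 79, 76, 76, 77, 78, 79, 80, 81, 83, 83, 82, 81, 78, 76, 75, 76, 78, 81, 85, 85, 82, 79, 76, 73, 72, 71, 71]
```

The end reading levelled off at -60.5 mm over another 9 mm of stroke, so the bar has almost certainly reached the stop (reference uncertainty about 0.5 mm). It's square on the fence, the servo stands in the tray, and the arm is clear, so I'm handing in.

```bash
python3 -c "
from rig import manip
print(manip.hand_in())"
```

```text
the job is handed in; nothing more can be done
None
```

I handed the job in at about 53 s: the servo stands disc up in the tray, and the bar lies flat and square on the fence and, within about 0.5 mm, against the side stop. While I pressed the bar home, the gripper was only about 1 mm from the bridge by estimate, so a light touch of up to about 10 N can't be ruled out. I did not re-measure the bystanders.

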